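# Close up the tube rack and hold a tube ready over its well

### The job

Slide the loose two-place end block up against the end of the tube rack so that the gap between them is closed, its end face flush along the rack's end wall and its two short ends in line with the rack's long sides, and leave it standing flat there. Then take the sample tube out of its single stand, carry it over the rack above the tubes that stand there, and stop with it upright and centred over the block's open well, its tip about one centimetre above the mouth and touching nothing, so that it can be checked before it is lowered: the program finishes while still holding it there. On the way the tube touches neither rack nor block, and the loose rinse bottle and beaker stay where they are.

Things in the scene. Friction and masses are not known exactly. Their poses are not given: they have to be found in the camera images.
- rack: Dark blue openwork tube rack, 245 x 136 mm, 61 mm high, fixed to the bench. Origin: centre of its underside; x along its 245 mm length (about the world's +y, to the robot's left), y across it (towards the robot), z up. Six capped tubes are fixed upright in it, tops 117 mm above the bench (caps 34 mm across), all within 75 mm of its centre along x.
- rack_end (a point): Middle of the foot of the rack's end wall that faces the end block (on the right as the robot sees it), at bench height; axes as the rack's, so the block stands on its -x side. The end behaves as a flat solid wall, 136 mm wide and 60 mm high.
- end_block: Loose grey block right of the rack, gap 20 to 65 mm: 70 (x) by 136 (y) by 61 mm high, about 0.45 kg, slides at 2 to 8 N unless pressed down. Origin: centre of underside; +x face goes against the rack, axes then parallel with it. On top, centred, a rib 44 mm long (along x), 10 mm thick (y), 61 to 101 mm above the bench. Open well on its +y side (nearer the robot); black disc 7 mm high closes the -y place.
- block_corner_near (a point): Bottom corner of the block's +x face at its end nearer the robot (block x = +35, y = +68 mm, bench height).
- block_corner_far (a point): Bottom corner of the block's +x face at its end farther from the robot (block x = +35, y = -68 mm, bench height).
- well_mouth (a point): Centre of the mouth of the block's open well, level with the block's top, 61 mm above its underside (block x = 0, y = +43 mm). The well is round, 34 mm across, 50 mm deep.
- tube_stand: Grey square stand for one tube, fixed to the bench left of the rack, nearer or farther than the rinse bottle: base 66 x 66 x 8 mm, block 52 x 52 mm, 68 mm high in all, with a hole 31.5 mm across and 60 mm deep. Origin: centre of its underside, z up.
- tube: Loose screw-cap sample tube in the single stand: 111 mm long, about 45 g, body 30 mm across with a conical tip, cap 34 mm across from 96 to 111 mm above the tip. Origin: the tip (bottom end) on its axis; z towards the cap. In the stand the tip is 8 mm above the bench, the cap at 104 to 119 mm; it may lean up to 0.03 rad there and draws straight up.
- rinse_bottle: Loose white screw-cap bottle, 60 mm across, 121 mm high, a bystander next to the stand. Origin: centre of its underside.
- beaker: Loose clear beaker, about 55 mm across, 66 mm high, a bystander behind on the left. Origin: centre of its underside.

How it is judged:
By the outcome, as a careful person would: the job done as asked, in the order asked, and still so for the second after the job is handed in, while the arm keeps its last pose, push and grip.
It also fails if it takes over 58 s, if anything falls off the work surface, if the arm or the gripper's body presses on something with over 40 N, if the wrist force passes 120 N, or if a joint passes its speed limit or range.

### The arm

A 7-joint arm with a two-finger parallel gripper is mounted at the origin on a cart in front of the work surface, level with it; the furniture and walls round the work are solid. World frame = base frame: x ahead of the robot, y to its left, z up, the work surface at z = 0. Lengths are in m, angles in degrees, forces in N, time in s.
With the tool pointing down it reaches from about 0.425 to 0.875 m from the base axis. Payload 4.7 kg.
Tool frame: the origin (TCP) lies on the front face of the gripper's body, between the roots of the fingers; the fingertips stand 70 mm ahead of it and the grasp point (between the pads) lies 51 mm ahead of it; z points along the fingers, x is the direction in which the jaws open and shut, and the axes are right-handed (so a half turn about z gives the same grasp; the last joint's range is limited). The gripper opens to 87 mm and grips with 3 to 60 N. Pads are 19 mm wide; open, the fingers measure 117 mm over their backs; the gripper's body (75 mm by 190 mm) begins 51 mm behind the grasp point.
Start: joints at [-68.921, 18.392, -4.016, 83.108, 1.295, 78.541, -3.26], TCP at [0.225, 0.61, 0.292] pointing down, gripper open.
Joint ranges: [-163.93, 163.93], [-17.29, 119.83], [-79.2, 71.16], [3.27, 140.29], [-89.18, 269.18], [5.43, 117.66], [-154.24, 154.24]. Speed limits (degrees/s): [147.25, 147.25, 180, 180, 180, 180, 180].

### API

Orientations are given as [roll, pitch, yaw] about the fixed x, y, z axes, in that order (R = Rz(yaw) Ry(pitch) Rx(roll)).
In Python, from cell import * gives the robot as it stands. The module is installed in compiled form; this text tells all that it offers.
- The arm moves only by the shell command python3 -m crank 'ROWS' [FORCE]. ROWS is JSON, a list of rows, each a list of 7 numbers: the finger opening in mm, from 0 to 87, then the shift along the world's x, y, z in mm, then the turn, a rotation vector about the world's x, y, z in degrees. In form: [[gripper, dx, dy, dz, wx, wy, wz], ...]. A call has 1 to 8 rows; each row is the pose to reach, as a shift and turn from the pose measured when the call began; what a row does not reach only later rows make up. A row lasts 1/10 s, in which the tool goes at most 50 mm and 8.59 degrees, less where a joint would pass 70% of its speed; a pose out of reach is approached as far as the arm can. A call with a gripper value outside its range is refused whole. The fingers move at their own pace and stop on an object; FORCE is the grip in N (left out, the last holds). Time passes only in rows, so rows that repeat a pose let the fingers close. It gives the time, the measured TCP pose, the force and the opening at its end, in the units of the state.
- get_obs(): the state, without advancing time (a new reading comes with each control period).
- read_camera(name): name is "side" or "top" or "wrist"; returns a dict with "img" (400x640x3 uint8, red, green, blue), "K" (3x3 intrinsics, pixels), "k1" (the pictures are not rectified: a ray, as slopes to the right and down, at radius r is drawn at 1 + k1 r^2 times it, then the intrinsics apply), "cam_to_world" (4x4, takes a point from camera to world coordinates). Camera axes: x right, y down, z forward; pixel columns grow to the right and rows downward; lengths in m; the calibration is good to about 2 mm. A picture is of the moment at which its call begins. There is no depth.
- sign_off(): hands the job in, once; it reports no verdict.
The state is a dict: "time_s": time; "qpos": joint angles; "joint_velocities": joint speeds; "effort": joint torques, N m; "tool_pos": TCP position; "tool_rot": TCP orientation; "force": force on the tool from outside, world axes, zero at the start; "wrist_torque": the same for the moment, N m; "grip_width": finger opening in m.
Only numpy, scipy, OpenCV 4.12 (cv2) and the standard library are available. Lean on these libraries where they do the work, as an engineer would, in place of code of your own. Each camera call takes 0.05 s, during which the arm holds its last target.

## Working session

There is one attempt and no reset: what is moved stays moved. The work goes in short steps, Python scripts to look and compute and a shell command to move; the robot and the scene stay as the last step left them, time stands still between calls to the robot, and variables do not carry over. Pictures are saved under pics/ and viewed, and the job is handed in when it is done.

```bash
mkdir -p pics; ls; python3 - <<'E'
from cell import *
import cv2
o=get_obs(); print(o)
for n in ("side","top","wrist"):
    c=read_camera(n); cv2.imwrite(f"pics/{n}0.png",c["img"][:,:,::-1])
    print(n,c["K"],c["k1"],c["cam_to_world"])
E
```

```text
pics
{'time_s': 0.0, 'qpos': array([-68.92138732,  18.43883579,  -4.01546209,  83.17525129,
         1.29421686,  78.5383046 ,  -3.25742173]), 'joint_velocities': array([-0.02523214, -0.01852232,  0.02523579, -0.00558399, -0.11110094,
        0.12324648,  0.02068958]), 'effort': array([-8.29036526e-05, -4.91290820e+01, -4.04097531e-01, -3.12527168e+01,
       -6.40581502e-02,  4.36853862e-02,  1.88960403e-04]), 'tool_pos': array([0.22509206, 0.60934315, 0.29116083]), 'tool_rot': array([1.79995105e+02, 1.07195757e-01, 6.97334962e+01]), 'force': array([-0.59787127,  0.07902084, -0.39074962]), 'wrist_torque': array([-0.02213003, -0.03301852, -0.02129546]), 'grip_width': 0.08716366931704557}
side [[376.52544805   0.         324.5559796 ]
 [  0.         376.52544805 196.8591937 ]
 [  0.           0.           1.        ]] -0.088143026811793 [[ 0.84931625 -0.25107331  0.46435343  0.15856597]
 [-0.52754028 -0.37193405  0.76378421 -0.54260293]
 [-0.01905698 -0.89365947 -0.44834091  0.45097207]
 [ 0.          0.          0.          1.        ]]
top [[402.77762775   0.         324.02019189]
 [  0.         402.77762775 202.50736497]
 [  0.           0.           1.        ]] 0.034469149823398146 [[-0.05538996 -0.97610691  0.21011249  0.378572  ]
 [-0.99846424  0.05437141 -0.01062564  0.11113483]
 [-0.00105235 -0.21037836 -0.97761948  0.90082074]
 [ 0.          0.          0.          1.        ]]
wrist [[332.27980736   0.         320.50725267]
 [  0.         332.27980736 198.73492309]
 [  0.           0.           1.        ]] -0.0025991474699405648 [[ 0.34593774  0.90709054  0.23982043  0.15979948]
 [ 0.93825658 -0.33409464 -0.08975163  0.63388794]
 [-0.00129013  0.25606157 -0.96665961  0.38218919]
 [ 0.          0.          0.          1.        ]]
```

View pics/side0.png

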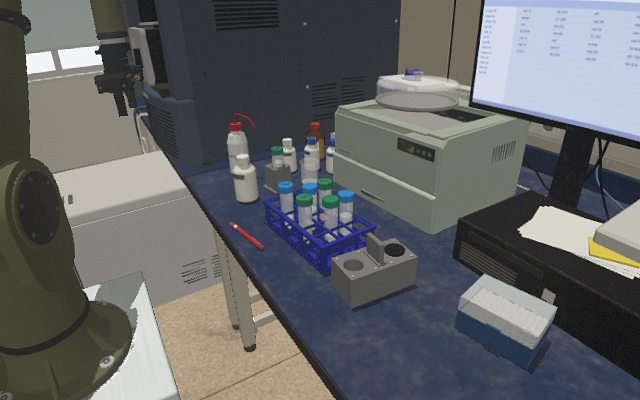

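View pics/top0.png

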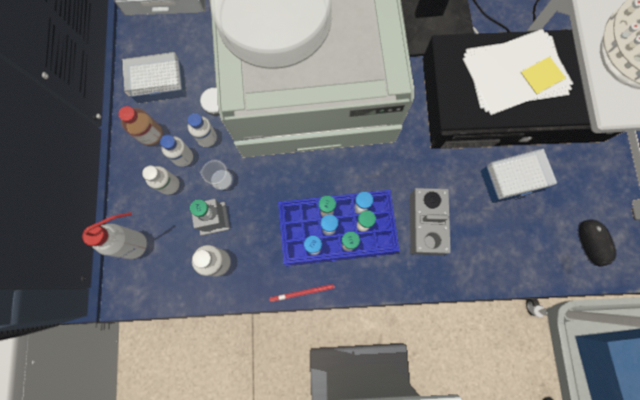

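View pics/wrist0.png

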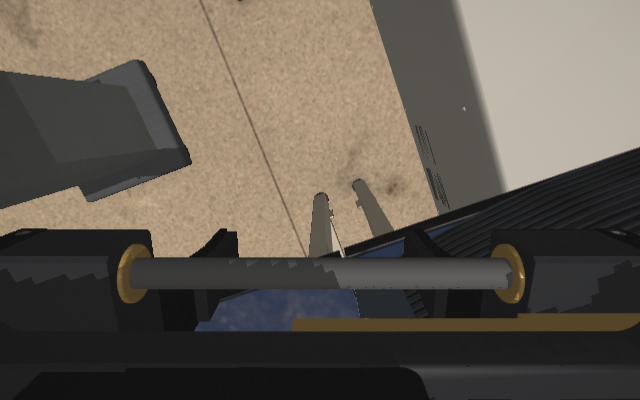

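The rack is at top-view (338,227), the end block at (432,220), the stand with its green-capped tube at (207,213), the bottle at (210,262) and the beaker at (217,176). I'll zoom in to measure.

```bash
python3 - <<'E'
import cv2
t=cv2.imread("pics/top0.png"); s=cv2.imread("pics/side0.png")
cv2.imwrite("pics/tz1.png",cv2.resize(t[180:275,270:460],None,fx=4.2,fy=4.2,interpolation=cv2.INTER_CUBIC))
cv2.imwrite("pics/tz2.png",cv2.resize(t[150:290,130:270],None,fx=4.2,fy=4.2,interpolation=cv2.INTER_CUBIC))
cv2.imwrite("pics/sz1.png",cv2.resize(s[170:310,225:425],None,fx=4,fy=4,interpolation=cv2.INTER_CUBIC))
E
```

```text
(no output)
```

View pics/tz1.png

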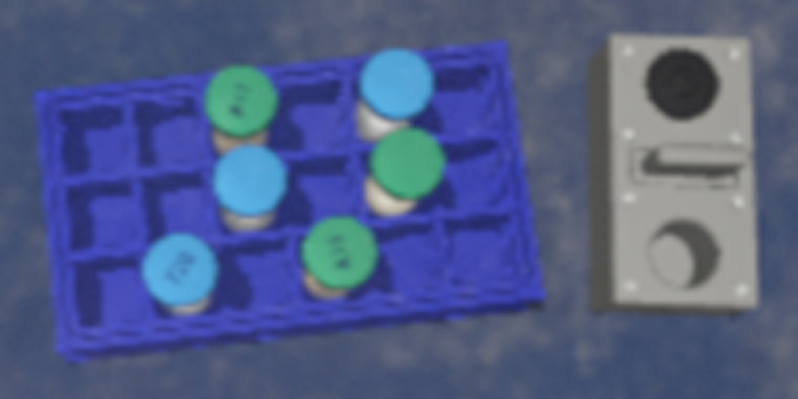

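View pics/tz2.png

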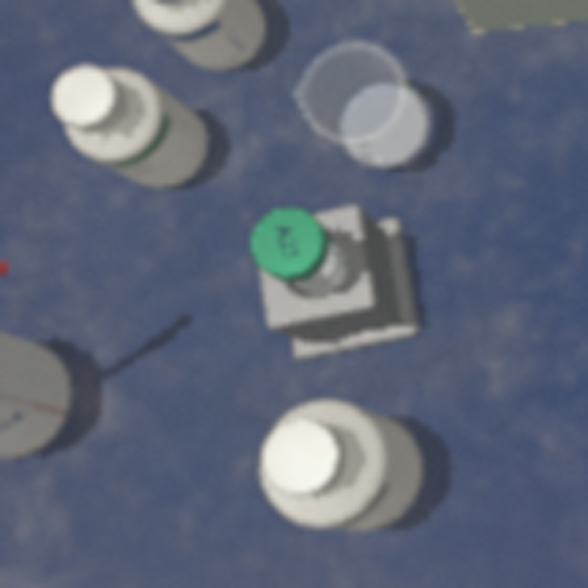

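View pics/sz1.png

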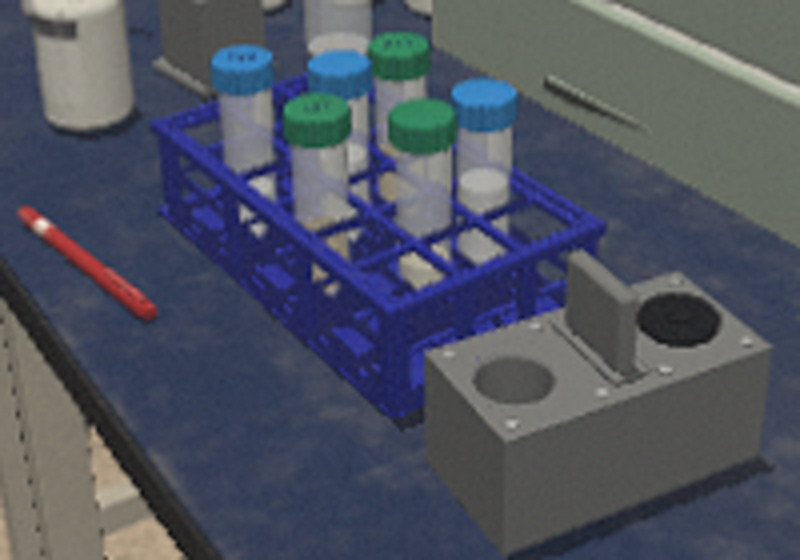

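```bash
cat > h.py <<'E'
import numpy as np, cv2
from scipy.optimize import least_squares
def proj(c,P):
    P=np.atleast_2d(P); T=np.linalg.inv(c["cam_to_world"]); q=P@T[:3,:3].T+T[:3,3]
    s=q[:,:2]/q[:,2:]; r2=(s**2).sum(1,keepdims=True); s=s*(1+c["k1"]*r2)
    return s@c["K"][:2,:2].T+c["K"][:2,2]
def ray(c,uv):
    uv=np.atleast_2d(uv).astype(float)
    d=(uv-c["K"][:2,2])/np.diag(c["K"])[:2]; s=d.copy()
    for _ in range(20): s=d/(1+c["k1"]*(s**2).sum(1,keepdims=True))
    v=np.c_[s,np.ones(len(s))]@c["cam_to_world"][:3,:3].T
    return c["cam_to_world"][:3,3],v
def onz(c,uv,z):
    o,v=ray(c,uv); return o+v*((z-o[2])/v[:,2:])
def pose(p,L,z=0):
    a=p[2]; R=np.array([[np.cos(a),-np.sin(a),0],[np.sin(a),np.cos(a),0],[0,0,1]])
    return np.atleast_2d(L)@R.T+[p[0],p[1],z]
def uz(z,off,s): return (np.array(z,float)+.5)/s-.5+np.array(off)
E
python3 - <<'E'
from cell import *; from h import *
C={n:read_camera(n) for n in ("top","side")}
def fit(obs,p0,name):
    def f(p,sub=None):
        return np.concatenate([(proj(C[n],pose(p,np.array(L)/1000))-U) for n,L,U in obs if sub in(None,n)]).ravel()
    for sub in (None,"top","side"):
        r=least_squares(f,p0,args=(sub,),loss="soft_l1"); print(name,sub,r.x[:2]*1000,np.degrees(r.x[2]),np.abs(r.fun).max().round(2))
    r=least_squares(f,p0,loss="soft_l1"); print(r.fun.reshape(-1,2).round(2).tolist()); return r.x
T=lambda z:uz(z,(270,180),4.2); S=lambda z:uz(z,(225,170),4)
# rack: local x -> world +y : yaw 90 ; y -> towards robot (-x) ok
rk=fit([("top",[[122.5,-68,61],[-122.5,-68,61],[-122.5,68,61]],T([(37,92),(505,42),(543,300)])),
 ("side",[[-122.5,68,61],[-122.5,-68,61],[122.5,68,61],[-122.5,68,0]],S([(392,303),(605,225),(155,127),(400,425)]))],[.5,.1,np.pi/2],"rack")
bk=fit([("top",[[35,-68,61],[-35,-68,61],[-35,68,61],[35,68,61]],T([(608,35),(750,38),(757,303),(613,303)])),
 ("side",[[35,68,61],[-35,68,61],[-35,-68,61],[35,-68,61],[-35,68,0]],S([(427,350),(507,437),(772,347),(678,274),(508,557)]))],[.5,-.1,np.pi/2],"block")
e=pose(rk,[-.1225,0,0])[0]; print("rack_end",e); print("corners",pose(bk,[[.035,.068,0],[.035,-.068,0],[-.035,0,0]])*1000)
print("target block", pose(rk,[-.1575,0,0])*1000, "well", pose(rk,[-.1575,.043,.061])*1000)
a=rk[2]; R=np.array([[np.cos(a),-np.sin(a)],[np.sin(a),np.cos(a)]]); print("block in rack frame",(bk[:2]-rk[:2])@R*1000,np.degrees(bk[2]-rk[2]))
np.savez("poses.npz",rk=rk,bk=bk)
tz=lambda z:uz(z,(130,150),4.2)
print("tube cap top",onz(C["top"],tz([(288,243)]),.119)*1000,"stand top corners",onz(C["top"],tz([(357,206),(375,303),(270,327)]),.068)*1000)
print("bottle cap",onz(C["top"],tz([(300,455)]),.121)*1000,"beaker bottom",onz(C["top"],tz([(386,123)]),0.003)*1000,"beaker rim",onz(C["top"],tz([(355,92)]),0.066)*1000)
from cell import get_obs
print(get_obs()["time_s"])
# overlays
for n in C:
    im=C[n]["img"][:,:,::-1].copy()
    for p,l,w in((rk,122.5,68),(bk,35,68)):
        for z in (0,61):
            q=proj(C[n],pose(p,np.array([[l,w,z],[l,-w,z],[-l,-w,z],[-l,w,z]])/1000))
            cv2.polylines(im,[np.round(q*16).astype(int)],True,(0,255,255) if z else (0,0,255),1,cv2.LINE_AA,4)
    x0,y0=(270,180) if n=="top" else (225,170)
    cv2.imwrite(f"pics/ov_{n}.png",cv2.resize(im[y0:y0+140,x0:x0+200],None,fx=4,fy=4,interpolation=cv2.INTER_CUBIC))
E
```

```text
rack None [507.68122853  73.89092939] 93.8886325201876 3.28
rack top [506.3376124  77.2297911] 93.19937996513555 2.05
rack side [511.07986018  71.00909515] 92.90617527428634 3.29
[[-0.82, -0.23], [1.28, -2.06], [2.62, -0.43], [-0.79, 3.02], [1.26, -1.0], [-3.28, -1.5], [-2.06, -0.8]]
block None [ 511.46778372 -125.01537086] 85.20821798455378 1.34
block top [ 509.83001571 -123.02247385] 85.11683215445008 0.67
block side [ 511.89851405 -126.34494287] 85.1549239005206 1.15
[[1.08, -0.96], [0.13, -0.81], [0.93, -0.2], [1.21, -1.23], [-0.89, 0.08], [-0.55, 0.82], [-0.15, -0.7], [-0.39, -1.29], [-1.34, -0.74]]
rack_end [ 0.51598885 -0.04832705  0.        ]
corners [[ 446.62917586  -84.45732689    0.        ]
 [ 582.1538356   -95.81807527    0.        ]
 [ 508.5440617  -159.89304065    0.        ]]
target block [[518.36246097 -83.24646677   0.        ]] well [[475.46145757 -86.16261277  61.        ]]
block in rack frame [-198.70516304    9.71146034] -8.68041453563382
tube cap top [[550.40031934 351.23744112 119.        ]] stand top corners [[578.725193   332.60780582  68.        ]
 [528.695029   323.61685781  68.        ]
 [519.56794485 375.28619049  68.        ]]
bottle cap [[450.7335059  344.04484214 121.        ]] beaker bottom [[640.21966173 334.12234016   3.        ]] beaker rim [[639.18303638 334.2025808   66.        ]]
0.25
```

View pics/ov_top.png

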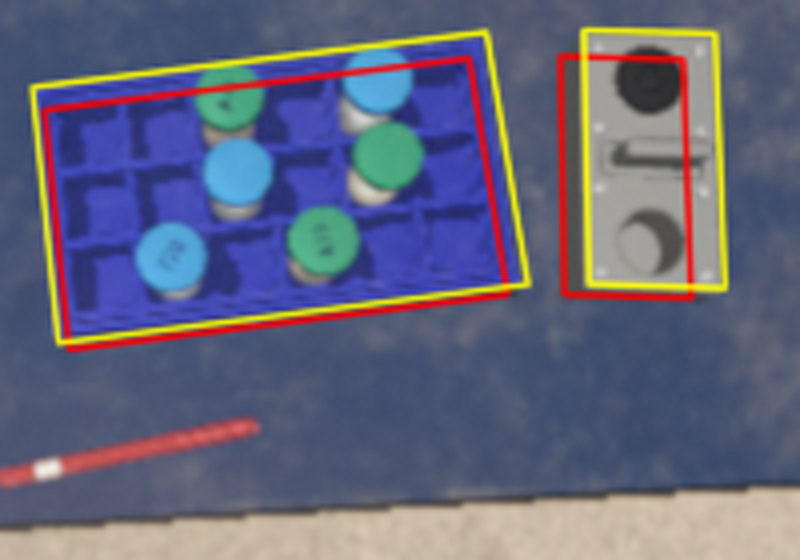

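View pics/ov_side.png

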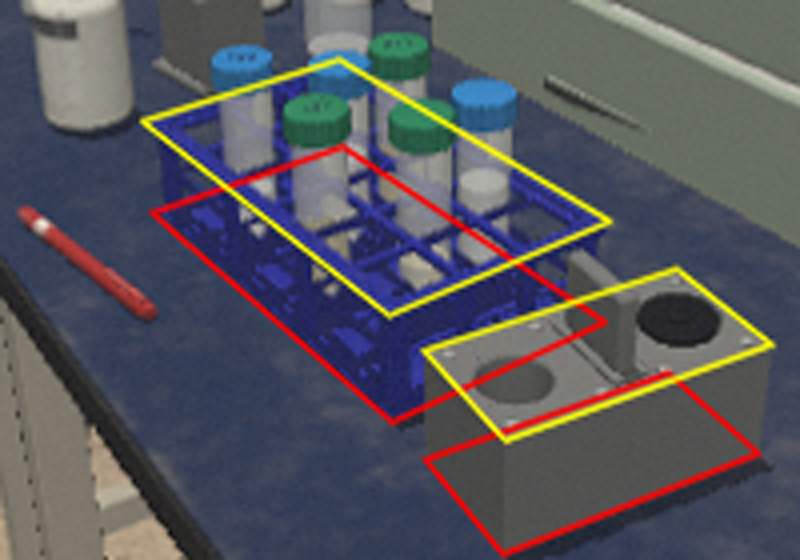

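The overlay gives these poses:
- Block: about (511,-125) mm, yaw 85.2°.
- Rack end: about (516,-48) mm, yaw about 93.5°.
- Gap: roughly 40 mm.

The rack corners disagree by a few mm, so I'll take a close wrist view from above the block. Moving there now, high up.

```bash
python3 -m crank '[[40,22,-44,0,0,0,-4.5],[40,44,-88,0,0,0,-9],[40,66,-132,0,0,0,-13.5],[40,88,-176,0,0,0,-18],[40,110,-220,0,0,0,-22.5],[40,132,-264,0,0,0,-27],[40,154,-308,0,0,0,-31.5],[40,176,-352,0,0,0,-36]]' 15
```

```text
time_s: 1.05
tool_pos: [0.4017, 0.2556, 0.292]
tool_rot: [-180.0, 0.0, 33.6]
force: [0.5, 0.3, -0.2]
grip_width: 0.041
```

```bash
python3 -m crank '[[40,14,-47,-4,0,0,-5],[40,28,-94,-8,0,0,-10],[40,42,-141,-12,0,0,-15],[40,56,-188,-16,0,0,-20],[40,70,-235,-22,0,0,-25],[40,84,-282,-27,0,0,-30],[40,98,-330,-32,0,0,-35],[40,109,-375,-37,0,0,-38.4]]'
python3 -m crank '[[40,0,-3,0,0,0,0],[40,0,-3,0,0,0,0]]'
python3 - <<'E'
from cell import *; import cv2
c=read_camera("wrist"); print(get_obs()); print(c["cam_to_world"])
cv2.imwrite("pics/w1.png",c["img"][:,:,::-1])
E
```

```text
time_s: 1.85
tool_pos: [0.511, -0.1216, 0.2551]
tool_rot: [-180.0, -0.1, -5.0]
force: [0.9, -0.3, -0.9]
grip_width: 0.0401
time_s: 2.05
tool_pos: [0.5106, -0.1263, 0.2549]
tool_rot: [-180.0, -0.0, -5.2]
force: [-0.0, 0.9, -0.0]
grip_width: 0.0398
{'time_s': 2.1, 'qpos': array([-25.40516214,   4.56371616,  38.30779063, 104.88981153,
        -3.04789432,  71.52795205,   8.73097076]), 'joint_velocities': array([-1.42209904, -0.67309142, -1.95479316,  0.34441782, -0.19907927,
        0.03148809, -0.08586491]), 'effort': array([ 1.42043620e+00, -2.73450512e+01,  2.91235059e+00, -3.03987443e+01,
        1.51581648e-01, -7.31585114e-04,  2.52196781e-02]), 'tool_pos': array([ 0.51082638, -0.12424473,  0.25496126]), 'tool_rot': array([-1.79940047e+02, -3.09572489e-02, -5.04859797e+00]), 'force': array([ 0.4659472 ,  0.21484165, -0.5307312 ]), 'wrist_torque': array([-0.04905403,  0.03947618, -0.0329066 ]), 'grip_width': 0.040016051658656855}
[[ 0.99587529 -0.08805609 -0.02187545  0.51685338]
 [-0.09072307 -0.96289644 -0.25416483 -0.05671839]
 [ 0.00131696  0.25510108 -0.96691349  0.34587522]
 [ 0.          0.          0.          1.        ]]
```

View pics/w1.png

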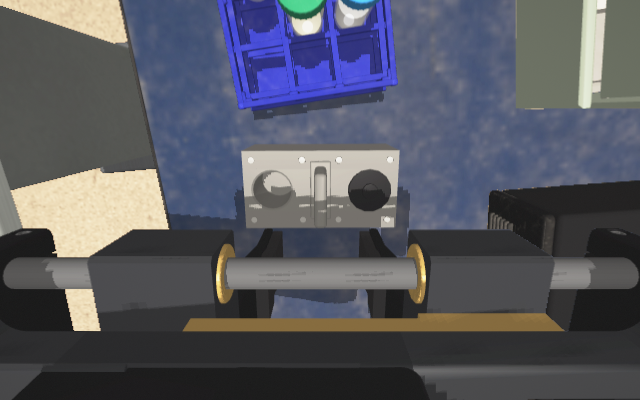

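```bash
python3 - <<'E'
import cv2
t=cv2.imread("pics/w1.png")
cv2.imwrite("pics/w1z.png",cv2.resize(t[85:235,225:415],None,fx=4,fy=4,interpolation=cv2.INTER_CUBIC))
cv2.imwrite("pics/w1y.png",cv2.resize(t[0:125,210:410],None,fx=4,fy=4,interpolation=cv2.INTER_CUBIC))
E
```

```text
(no output)
```

View pics/w1z.png

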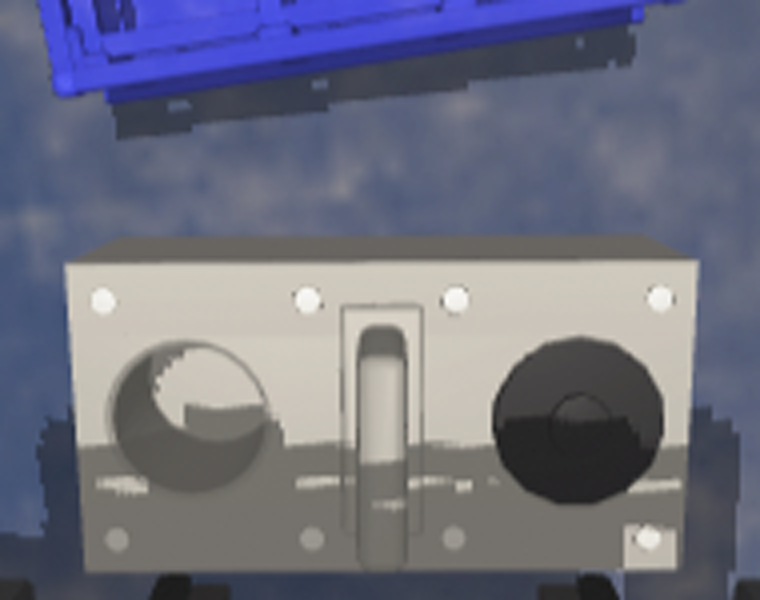

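View pics/w1y.png

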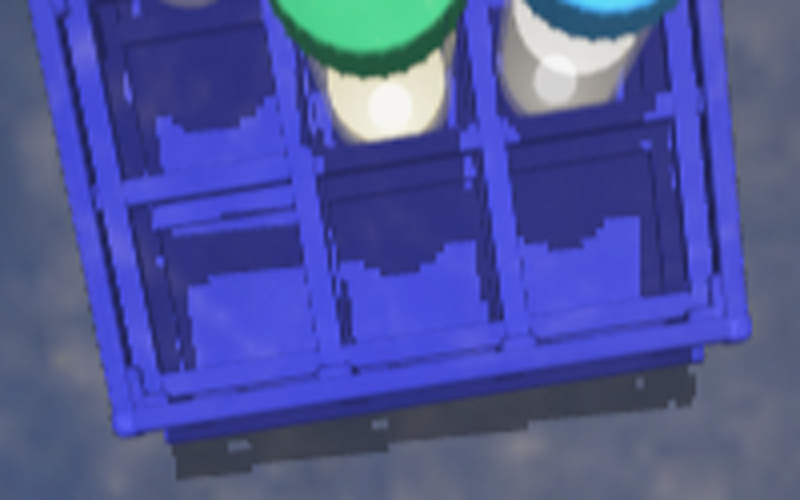

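The wrist view shows the rack's end rim from w1y (116,436) to (748,341), and the block's top corners in w1z at (65,264), (698,261), (676,572) and (84,572).

```bash
python3 - <<'E'
from cell import *; from h import *
c=read_camera("wrist")
B=onz(c,uz([(65,264),(698,261),(676,572),(84,572)],(225,85),4),.061)*1000
r=onz(c,uz([(116,436),(748,341)],(210,0),4),.061)*1000
s=onz(c,uz([(35,0),(116,436),(712,0),(748,341)],(210,0),4),.061)*1000
print(B,"\nrack",r); n=lambda v:(np.linalg.norm(v),np.degrees(np.arctan2(v[1],v[0])))
print("widths",n(B[1]-B[0]),n(B[2]-B[3]),n(B[0]-B[3]),n(B[1]-B[2]),"rack",n(r[1]-r[0]),"sides",n(s[0]-s[1]),n(s[2]-s[3]))
print("centre block",B.mean(0),"rackend",r.mean(0))
print("rib ends z101",onz(c,uz([(381,327),(381,570)],(225,85),4),.101)*1000, get_obs()["tool_pos"],get_obs()["tool_rot"][2])
E
```

```text
[[ 446.59666867  -81.08928542   61.        ]
 [ 581.29692383  -92.29346159   61.        ]
 [ 574.3834315  -162.2233115    61.        ]
 [ 440.58602891 -150.41521317   61.        ]] 
rack [[449.86175919 -46.61008566  61.        ]
 [580.73444142 -39.35977083  61.        ]]
widths (np.float64(135.16542569770402), np.float64(-4.754836106756717)) (np.float64(134.31744535127507), np.float64(-5.043490065264514)) (np.float64(69.58600468572381), np.float64(85.04477979255319)) (np.float64(70.27076408238013), np.float64(84.35390013732207)) rack (np.float64(131.0733612166871), np.float64(3.170930924243542)) sides (np.float64(81.38370038081334), np.float64(92.4082992982124)) (np.float64(62.94396117344419), np.float64(94.57209735406707))
centre block [ 510.71576323 -121.50531792   61.        ] rackend [515.29810031 -42.98492825  61.        ]
rib ends z101 [[ 513.20595443  -94.09590183  101.        ]
 [ 509.00690599 -141.66598355  101.        ]] [ 0.51099053 -0.12309167  0.25501701] -4.918923325590459
```

```bash
python3 -m crank '[[40,0,1,-30,0,0,0],[40,0,1,-60,0,0,0],[40,0,1,-85,0,0,0],[40,0,1,-100,0,0,0],[40,0,1,-108,0,0,0],[40,0,1,-112,0,0,0],[40,0,1,-112,0,0,0]]' 25
python3 -m crank '[[0,0,0,0,0,0,0],[0,0,0,0,0,0,0],[0,0,0,0,0,0,0],[0,0,0,0,0,0,0],[0,0,0,0,0,0,0],[0,0,0,0,0,0,0]]' 25
```

```text
time_s: 2.85
tool_pos: [0.5114, -0.1218, 0.1434]
tool_rot: [-179.9, -0.1, -4.9]
force: [0.5, 0.3, -0.2]
grip_width: 0.0401
time_s: 3.45
tool_pos: [0.5112, -0.1218, 0.1436]
tool_rot: [-179.9, -0.1, -4.9]
force: [-1.3, 0.3, 2.7]
grip_width: 0.0099
```

```bash
python3 - <<'E'
from cell import *; import cv2
c=read_camera("wrist"); s=read_camera("side")
cv2.imwrite("pics/w2.png",c["img"][:,:,::-1])
cv2.imwrite("pics/s2.png",cv2.resize(s["img"][150:320,220:430,::-1],None,fx=3,fy=3,interpolation=cv2.INTER_CUBIC))
E
```

```text
(no output)
```

View pics/w2.png

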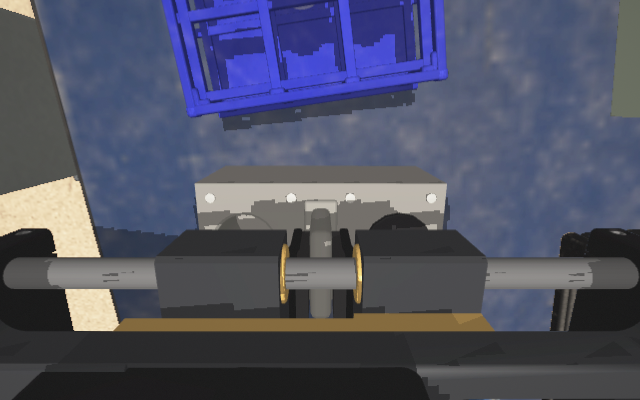

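View pics/s2.png

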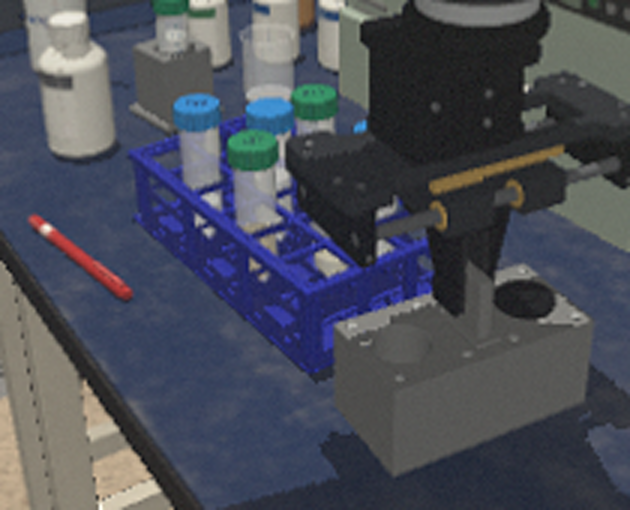

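```bash
python3 - <<'E'
import cv2
t=cv2.imread("pics/w2.png")
cv2.imwrite("pics/w2l.png",cv2.resize(t[70:220,150:290],None,fx=4,fy=4,interpolation=cv2.INTER_CUBIC))
cv2.imwrite("pics/w2r.png",cv2.resize(t[50:200,350:490],None,fx=4,fy=4,interpolation=cv2.INTER_CUBIC))
E
```

```text
(no output)
```

View pics/w2l.png

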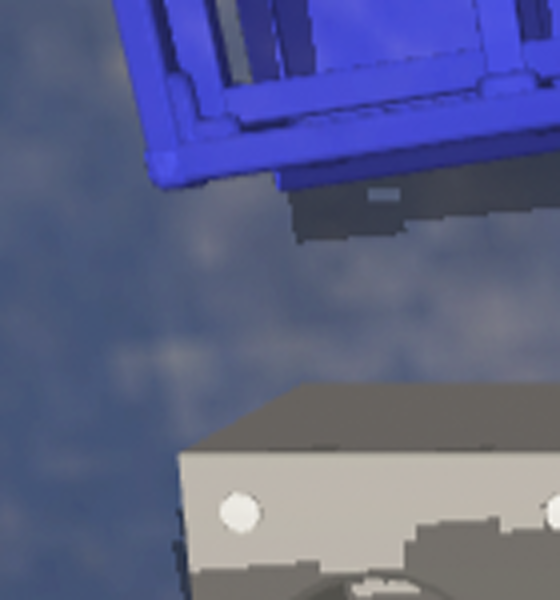

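View pics/w2r.png

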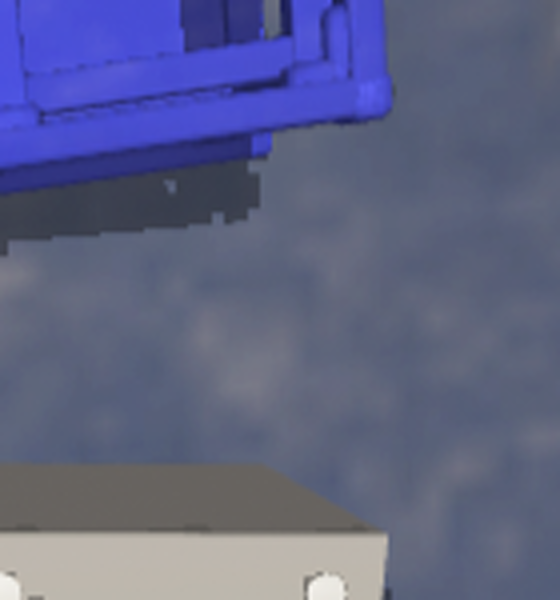

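```bash
python3 - <<'E'
from cell import *; from h import *
c=read_camera("wrist")
B=onz(c,np.r_[uz([(179,453)],(150,70),4),uz([(387,533)],(350,50),4)],.061)*1000
for z in (.0585,.061):
    r=onz(c,np.r_[uz([(151,190)],(150,70),4),uz([(397,121)],(350,50),4)],z)*1000
    v=r[1]-r[0]; w=B[1]-B[0]
    ar=np.arctan2(v[1],v[0]); ab=np.arctan2(w[1],w[0])
    print(z,r,np.linalg.norm(v),np.degrees(ar)); print("  block",B,np.linalg.norm(w),np.degrees(ab))
    rc=r.mean(0); bf=B.mean(0); bc=bf[:2]+35*np.array([np.sin(ab),-np.cos(ab)])
    tgt=rc[:2]+35*np.array([np.sin(ar),-np.cos(ar)])
    print("  block centre",bc,"target",tgt,"shift",tgt-bc,"turn",np.degrees(ar-ab))
    print("tcp",get_obs()["tool_pos"], get_obs()["tool_rot"])
E
```

```text
0.0585 [[448.75621927 -49.27076135  58.5       ]
 [582.73472077 -42.45299348  58.5       ]] 134.15185732677645 2.913099237660847
  block [[447.12254814 -83.28144155  61.        ]
 [581.11800957 -94.72786032  61.        ]] 134.48347179477253 -4.882577161504619
  block centre [ 511.14129079 -123.87764378] target [517.5242145  -80.81664916] shift [ 6.38292371 43.06099462] turn 7.795676399165466
tcp [ 0.51122641 -0.12182325  0.14357068] [-1.79897720e+02 -5.49276177e-02 -4.89582214e+00]
0.061 [[449.72454631 -49.31499077  61.        ]
 [581.80121829 -42.59400136  61.        ]] 132.24756700934188 2.9130992376608456
  block [[447.12254814 -83.28144155  61.        ]
 [581.11800957 -94.72786032  61.        ]] 134.48347179477253 -4.882577161504619
  block centre [ 511.14129079 -123.87764378] target [517.54162678 -80.90926781] shift [ 6.40033598 42.96837597] turn 7.7956763991654645
tcp [ 0.51122641 -0.12182325  0.14357068] [-1.79897720e+02 -5.49276177e-02 -4.89582214e+00]
```

```bash
python3 -m crank '[[0,1,4,0,0,0,1],[0,2,9,0,0,0,2.6],[0,3,14,0,0,0,4.2],[0,4,19,0,0,0,5.8],[0,5,24,0,0,0,7],[0,6,28,0,0,0,8],[0,6,30,0,0,0,8],[0,6,30,0,0,0,8]]' 25
python3 - <<'E'
from cell import *; import cv2
c=read_camera("wrist"); t=c["img"][:,:,::-1]
cv2.imwrite("pics/w3.png",t)
cv2.imwrite("pics/w3l.png",cv2.resize(t[80:230,150:290],None,fx=4,fy=4,interpolation=cv2.INTER_CUBIC))
cv2.imwrite("pics/w3r.png",cv2.resize(t[80:230,350:490],None,fx=4,fy=4,interpolation=cv2.INTER_CUBIC))
E
```

```text
time_s: 4.4
tool_pos: [0.5176, -0.0914, 0.1437]
tool_rot: [-179.9, -0.1, 3.2]
force: [-0.5, -3.0, 3.7]
grip_width: 0.0095
```

View pics/w3.png

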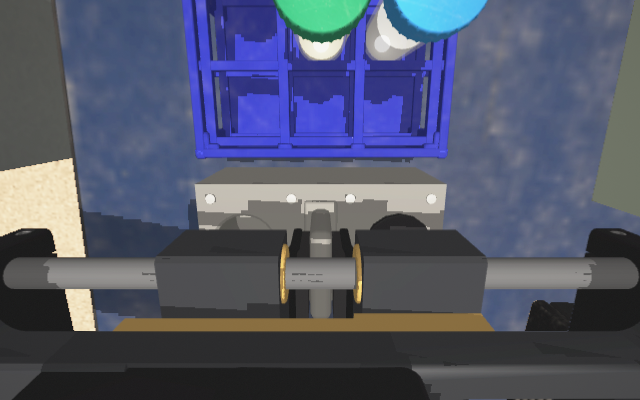

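View pics/w3l.png

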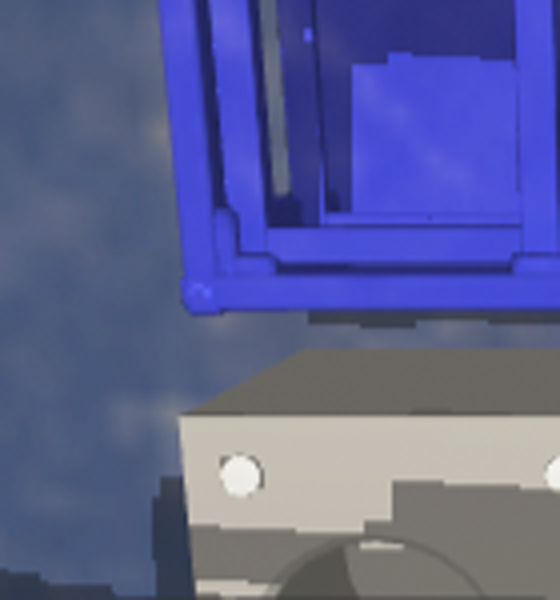

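View pics/w3r.png

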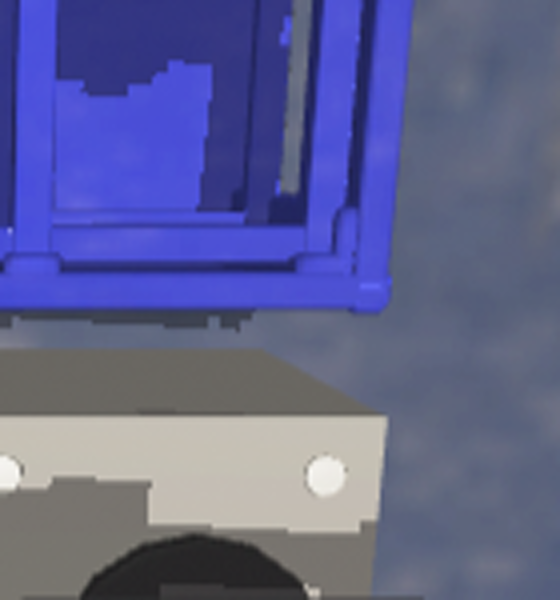

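```bash
cat > m.py <<'E'
from cell import *; from h import *
import sys,json
def meas(bl,br,rl,rr,ol,orr,c=None):
    c=c or read_camera("wrist")
    B=onz(c,np.r_[uz([bl],ol,4),uz([br],orr,4)],.061)*1000
    for z in (.0585,.061):
        r=onz(c,np.r_[uz([rl],ol,4),uz([rr],orr,4)],z)*1000
        v=r[1]-r[0]; w=B[1]-B[0]; ar=np.arctan2(v[1],v[0]); ab=np.arctan2(w[1],w[0])
        m=r.mean(0)-B.mean(0); u=np.array([np.cos(ar),np.sin(ar)]); n=np.array([-np.sin(ar),np.cos(ar)])
        print(z,"len",np.linalg.norm(v).round(1),np.linalg.norm(w).round(1),"ang",np.degrees([ar,ab]).round(2),"shift needed xy",m[:2].round(2),"along end",(m[:2]@u).round(2),"gap",(m[:2]@n).round(2))
        print("   left/right end offsets", ((r[0]-B[0])[:2]@u).round(2), ((r[1]-B[1])[:2]@u).round(2))
E
python3 - <<'E'
from m import *
meas((179,415),(387,416),(183,315),(390,311),(150,80),(350,80))
E
```

```text
0.0585 len 133.8 134.6 ang [3.39 3.09] shift needed xy [-0.3  13.38] along end 0.49 gap 13.37
   left/right end offsets 0.92 0.06
0.061 len 131.9 134.6 ang [3.39 3.09] shift needed xy [-0.34 13.72] along end 0.48 gap 13.71
   left/right end offsets 1.86 -0.9
```

```bash
python3 -m crank '[[0,0,3,0,0,0,0],[0,0,6,0,0,0,0.2],[0,-0.2,9,0,0,0,0.2],[0,-0.2,11,0,0,0,0.2],[0,-0.2,12,0,0,0,0.2]]' 25
python3 -m crank '[[0,0,1,0,0,0,0],[0,0,1.5,0,0,0,0]]' 25
```

```text
time_s: 5.0
tool_pos: [0.5176, -0.0796, 0.1438]
tool_rot: [-179.9, -0.1, 3.4]
force: [-0.5, -5.5, 4.3]
grip_width: 0.01
time_s: 5.2
tool_pos: [0.5175, -0.0783, 0.1437]
tool_rot: [-180.0, -0.1, 3.4]
force: [-0.0, -5.8, 1.5]
grip_width: 0.0096
```

```bash
python3 -m crank '[[0,0,1,0,0,0,0],[0,0,1.5,0,0,0,0]]' 25
python3 -m crank '[[0,0,1,0,0,0,0],[0,0,1.5,0,0,0,0]]' 25
```

```text
time_s: 5.4
tool_pos: [0.5175, -0.0782, 0.1437]
tool_rot: [179.9, -0.1, 3.3]
force: [0.1, -8.1, 2.9]
grip_width: 0.0098
time_s: 5.6
tool_pos: [0.5175, -0.078, 0.1438]
tool_rot: [179.8, -0.2, 3.2]
force: [-0.3, -7.9, 2.4]
grip_width: 0.01
```

```bash
python3 -m crank '[[0,0,2,0,0,0,0],[0,0,4,0,0,0,0],[0,0,5,0,0,0,0],[0,0,5,0,0,0,0]]' 25
python3 - <<'E'
from cell import *; import cv2
print(get_obs()["wrist_torque"])
c=read_camera("wrist"); t=c["img"][:,:,::-1]
cv2.imwrite("pics/w4.png",t)
cv2.imwrite("pics/w4l.png",cv2.resize(t[110:230,150:290],None,fx=4,fy=4,interpolation=cv2.INTER_CUBIC))
cv2.imwrite("pics/w4r.png",cv2.resize(t[110:230,350:490],None,fx=4,fy=4,interpolation=cv2.INTER_CUBIC))
E
```

```text
time_s: 6.0
tool_pos: [0.5174, -0.0774, 0.1441]
tool_rot: [179.5, -0.2, 3.1]
force: [0.3, -13.6, 4.5]
grip_width: 0.0099
[-2.96069075  0.26363221  0.12246022]
```

View pics/w4l.png

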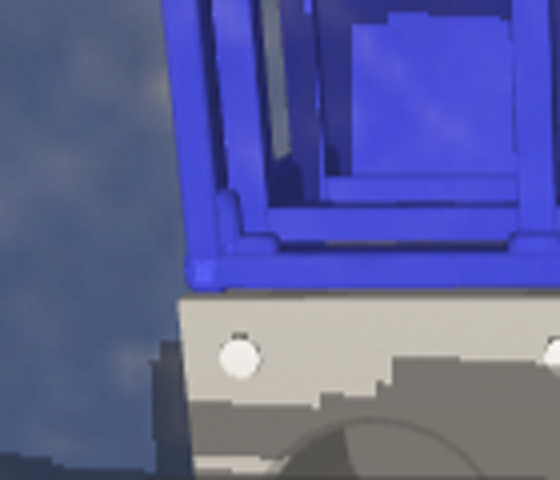

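View pics/w4r.png

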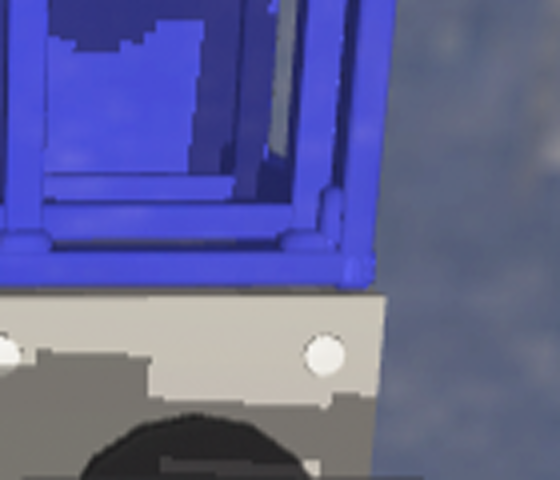

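The block's corners stand about 0.8 mm (left) and 1.6 mm (right) outside the rack's rounded rim, so it is centred within about 0.4 mm. The seam is thin and even. The tool is tilted 0.5° by the push, so I'll level it, shift slightly and release.

```bash
python3 -m crank '[[0,-0.4,0.3,0,0.3,0,0],[0,-0.4,0.3,0,0.6,0,0],[0,-0.4,0.3,0,0.6,0,0]]' 15
python3 -m crank '[[0,0,0,0,0.2,0,0],[0,0,0,0,0.2,0,0]]' 15
```

```text
time_s: 6.35
tool_pos: [0.5172, -0.0781, 0.1439]
tool_rot: [-180.0, -0.2, 3.1]
force: [2.2, -6.3, 0.1]
grip_width: 0.0102
time_s: 6.55
tool_pos: [0.5173, -0.0784, 0.1438]
tool_rot: [-179.8, -0.3, 3.1]
force: [0.6, -5.5, 0.9]
grip_width: 0.0101
```

```bash
python3 -m crank '[[14,0,0,0,0,0,0],[22,0,0,0,0,0,0],[30,0,0,0,0,0,0],[34,0,0,0,0,0,0],[34,0,0,0,0,0,0]]'
python3 - <<'E'
from cell import *; import cv2
c=read_camera("wrist"); t=c["img"][:,:,::-1]
cv2.imwrite("pics/w5.png",t)
cv2.imwrite("pics/w5l.png",cv2.resize(t[110:230,150:290],None,fx=4,fy=4,interpolation=cv2.INTER_CUBIC))
cv2.imwrite("pics/w5r.png",cv2.resize(t[110:230,350:490],None,fx=4,fy=4,interpolation=cv2.INTER_CUBIC))
E
```

```text
time_s: 7.05
tool_pos: [0.5172, -0.0779, 0.1437]
tool_rot: [-179.8, -0.3, 3.1]
force: [0.4, -1.0, -0.9]
grip_width: 0.0321
```

View pics/w5l.png

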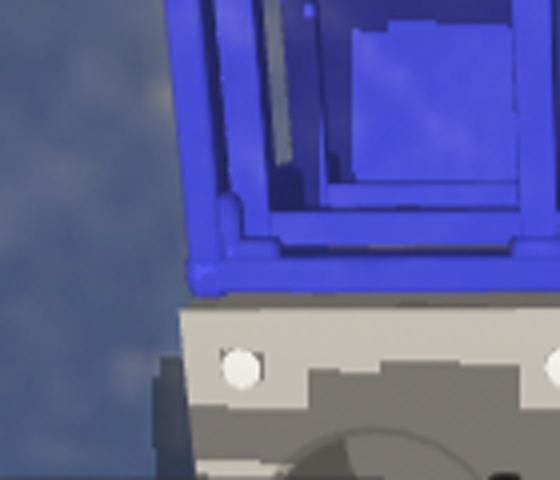

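View pics/w5r.png

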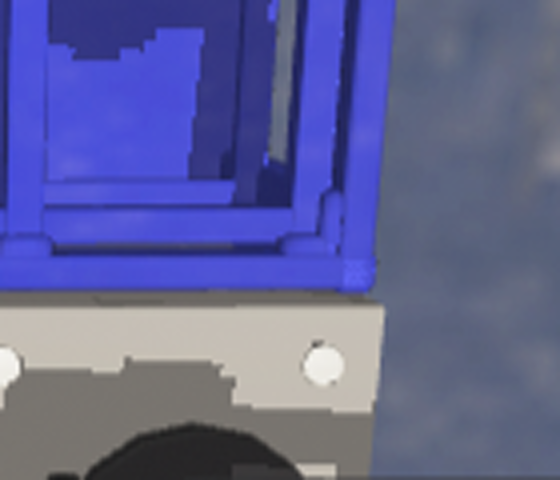

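Releasing let the block stand upright, and a seam of roughly 1–2 mm now shows at the top. It had been leaning while pushed at the rib. I'll close it by pushing low on its back face with two spread, slightly tilted fingers.

```bash
python3 -m crank '[[34,0,0,6,0,0,0],[34,0,0,25,0,0,0],[34,0,0,50,0,0,0],[50,0,-25,60,0,0,0],[70,1,-60,60,5,0.3,0],[80,2,-80,60,11,0.6,0],[80,2,-82,60,12,0.7,0],[80,2,-82,60,12,0.7,0]]'
python3 - <<'E'
from cell import *; import cv2
c=read_camera("wrist"); t=c["img"][:,:,::-1]
cv2.imwrite("pics/w6.png",t); print(get_obs()["tool_pos"],get_obs()["qpos"])
t=read_camera("top")["img"][:,:,::-1]
cv2.imwrite("pics/t6.png",cv2.resize(t[170:280,300:470],None,fx=4,fy=4,interpolation=cv2.INTER_CUBIC))
E
```

```text
time_s: 7.9
tool_pos: [0.5188, -0.1618, 0.2037]
tool_rot: [-167.8, -0.1, 2.8]
force: [0.2, -0.0, 0.0]
grip_width: 0.0662
[ 0.51915702 -0.15990203  0.20362852] [-13.96167905  14.26425662  39.61424916 103.23476959 -20.8552475
  72.69891376  35.72127507]
```

View pics/w6.png

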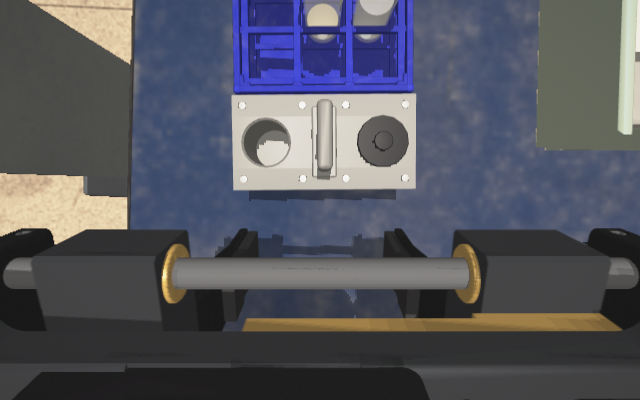

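View pics/t6.png

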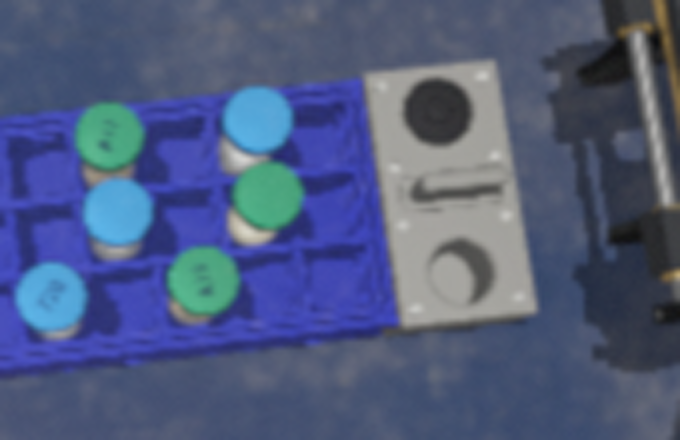

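```bash
python3 -m crank '[[80,0,0,-30,0,0,0],[80,0,0,-60,0,0,0],[80,0,0,-85,0,0,0],[80,0,0,-98,0,0,0],[80,0,0,-102,0,0,0],[80,0,0,-102,0,0,0]]'
python3 -m crank '[[80,0,4,0,0,0,0],[80,0,8,0,0,0,0],[80,0,12,0,0,0,0],[80,0,15,0,0,0,0],[80,0,17,0,0,0,0]]'
```

```text
time_s: 8.6
tool_pos: [0.5197, -0.1578, 0.1019]
tool_rot: [-167.7, -0.2, 3.2]
force: [0.5, -0.8, 0.3]
grip_width: 0.08
time_s: 9.1
tool_pos: [0.5201, -0.142, 0.1025]
tool_rot: [-167.9, -0.3, 3.2]
force: [-0.0, -4.6, 1.7]
grip_width: 0.0799
```

```bash
python3 -m crank '[[80,0,1,0,0,0,0],[80,0,2,0,0,0,0],[80,0,2,0,0,0,0]]'
python3 -m crank '[[80,0,1,0,0,0,0],[80,0,3,0,0,0,0],[80,0,4,0,0,0,0],[80,0,4,0,0,0,0]]'
```

```text
time_s: 9.4
tool_pos: [0.52, -0.1417, 0.1026]
tool_rot: [-168.0, -0.3, 3.1]
force: [-0.5, -5.2, -0.0]
grip_width: 0.0801
time_s: 9.8
tool_pos: [0.5199, -0.141, 0.103]
tool_rot: [-168.3, -0.3, 3.0]
force: [-0.9, -8.7, 2.7]
grip_width: 0.0798
```

```bash
python3 -m crank '[[80,0,2,0,0,0,0],[80,0,5,0,0,0,0],[80,0,8,0,0,0,0],[80,0,8,0,0,0,0],[80,0,8,0,0,0,0]]'
python3 - <<'E'
from cell import *; import cv2
print(get_obs()["force"],get_obs()["tool_pos"],get_obs()["tool_rot"])
c=read_camera("wrist"); t=c["img"][:,:,::-1]
cv2.imwrite("pics/w7.png",t)
s=read_camera("side")["img"][:,:,::-1]
cv2.imwrite("pics/s7.png",cv2.resize(s[190:320,280:430],None,fx=4,fy=4,interpolation=cv2.INTER_CUBIC))
E
```

```text
time_s: 10.3
tool_pos: [0.5197, -0.1401, 0.1034]
tool_rot: [-169.0, -0.4, 2.9]
force: [-1.4, -16.8, 2.2]
grip_width: 0.08
[ -1.36702512 -16.7589856    2.2133139 ] [ 0.51973794 -0.14007901  0.10338608] [-168.96520534   -0.43362802    2.86377253]
```

View pics/w7.png

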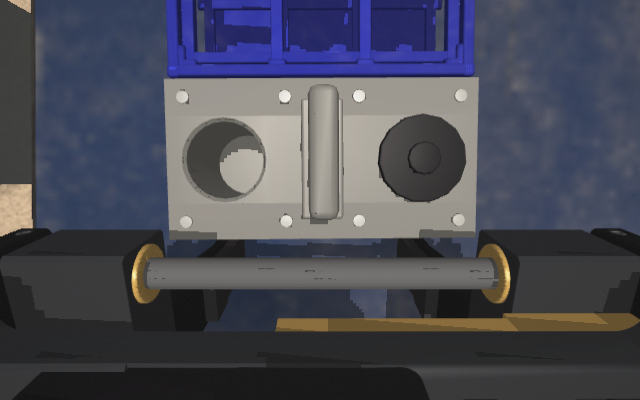

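View pics/s7.png

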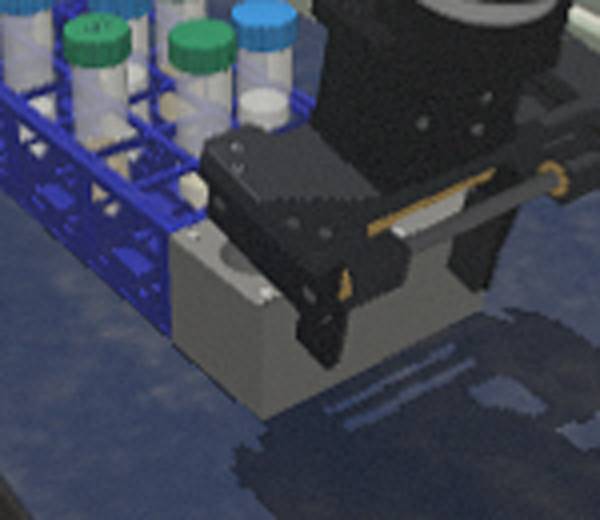

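The block is now flush. The seam is about 1 px, and the overhang is even at 4 px per side: rack (168,73)–(474,73), block (164,79)–(478,79). I'll back off, raise and re-measure.

```bash
python3 - <<'E'
from cell import *; from h import *
c=read_camera("wrist")
print("well",onz(c,[(224.5,159)],.061)*1000,"corners",onz(c,[(164,79),(478,79),(473.5,238.5),(168.5,239)],.061)*1000)
E
python3 -m crank '[[80,0,-4,0,0,0,0],[80,0,-12,0,0,0,0],[80,0,-22,0,0,0,0],[80,0,-22,30,0,0,0],[80,0,-22,70,-4,0,0],[80,0,-22,110,-11,-0.6,0],[80,0,-18,115,-11,-0.6,0],[80,0,-18,115,-11,-0.6,0]]'
python3 - <<'E'
from cell import *; from h import *
print(get_obs()["force"],get_obs()["tool_pos"],get_obs()["tool_rot"])
c=read_camera("wrist"); t=c["img"][:,:,::-1]; np.savez("c8.npz",**c)
cv2.imwrite("pics/w8.png",t)
cv2.imwrite("pics/w8z.png",cv2.resize(t[20:170,220:420],None,fx=4,fy=4,interpolation=cv2.INTER_CUBIC))
s=read_camera("side")["img"][:,:,::-1]
cv2.imwrite("pics/s8.png",cv2.resize(s[190:320,280:430],None,fx=4,fy=4,interpolation=cv2.INTER_CUBIC))
E
```

```text
well [[475.65035304 -83.60587502  61.        ]] corners [[ 448.8895152   -51.04873986   61.        ]
 [ 582.90115131  -43.9593812    61.        ]
 [ 586.51422825 -112.97426136   61.        ]
 [ 452.24038648 -119.76854511   61.        ]]
time_s: 11.25
tool_pos: [0.5207, -0.156, 0.2195]
tool_rot: [-179.8, -0.6, 3.2]
force: [-0.5, -0.5, -1.4]
grip_width: 0.08
[-0.52308253 -0.45228756 -1.35086903] [ 0.52070259 -0.15595503  0.21954771] [-179.83132109   -0.621289      3.16130977]
```

View pics/w8z.png

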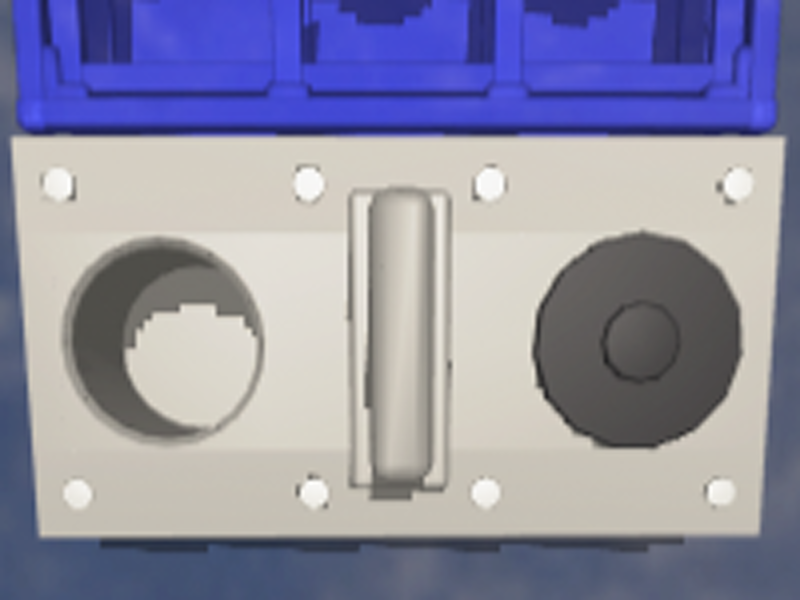

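View pics/s8.png

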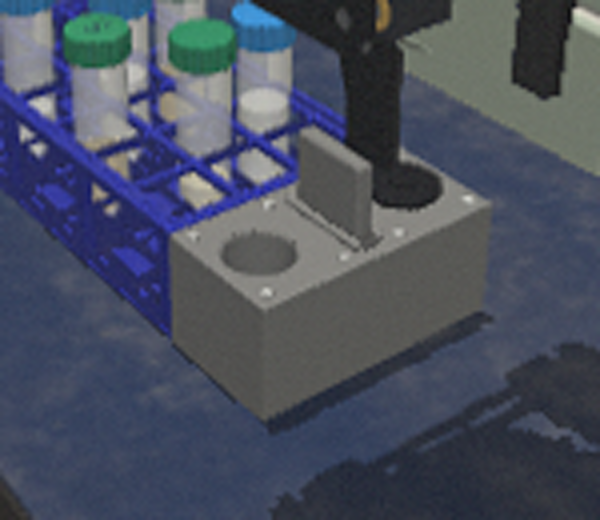

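```bash
python3 - <<'E'
from h import *
c=dict(np.load("c8.npz")); Z=lambda p:uz(p,(220,20),4)
print("well",onz(c,Z([(163.5,340.5)]),.061)*1000)
B=onz(c,Z([(10,138),(786,136),(760,536),(40,537)]),.061)*1000; print(B,B.mean(0))
L=np.array([[35,68],[35,-68],[-35,-68],[-35,68]])
A=np.c_[L,np.zeros(4)]
f=lambda p:(pose([p[0],p[1],p[2]],A)[:,:2]-B[:,:2]).ravel()
r=least_squares(f,[517,-80,1.62]); print(r.x[:2],np.degrees(r.x[2]),r.fun.round(1)); print("well from fit",pose(r.x,[0,43,61]))
E
```

```text
well [[475.15064629 -83.63055329  61.        ]]
[[ 448.18092264  -51.16876504   61.        ]
 [ 583.29875089  -43.05250247   61.        ]
 [ 587.34420573 -112.79624372   61.        ]
 [ 452.50640132 -120.32225995   61.        ]] [517.83257014 -81.83494279  61.        ]
[517.83257015 -81.83494279] 93.34400822249066 [-0.3  0.3  0.4  0.1  0.4 -0.  -0.5 -0.4]
well from fit [[474.90578591 -84.34316825  61.        ]]
```

Block fit: (517.8,-81.8), yaw 93.3°; the well is at about (475,-84). Now to the tube.

```bash
python3 -m crank '[[80,3,20,20,0,0.6,0],[80,6,65,35,0,0.6,0],[80,9,112,40,0,0.6,0],[80,12,160,40,0,0.6,0],[80,15,208,40,0,0.6,0],[80,18,256,40,0,0.6,0],[80,21,304,40,0,0.6,0],[80,24,352,40,0,0.6,0]]'
python3 -m crank '[[80,1,48,0,0,0,0],[80,3,96,0,0,0,0],[80,5,140,0,0,0,0],[80,5,157,0,0,0,0],[80,5,157,0,0,0,0]]'
python3 - <<'E'
from cell import *; from h import *
print(get_obs()["force"],get_obs()["tool_pos"],get_obs()["tool_rot"],get_obs()["qpos"])
c=read_camera("wrist"); t=c["img"][:,:,::-1]; np.savez("c9.npz",**c)
cv2.imwrite("pics/w9.png",t)
E
```

```text
time_s: 12.15
tool_pos: [0.5425, 0.1946, 0.2549]
tool_rot: [-179.9, 0.5, 2.8]
force: [0.1, 0.1, 0.6]
grip_width: 0.0801
time_s: 12.65
tool_pos: [0.5463, 0.3538, 0.2517]
tool_rot: [180.0, 0.7, 3.0]
force: [0.1, -0.1, -0.2]
grip_width: 0.0796
[ 0.08879964 -0.09236412 -0.22097229] [0.54628524 0.35380571 0.25170771] [179.99064011   0.73447966   3.02155636] [-52.84342078  20.77712828  22.8538156   86.44613305  -8.5479819
  75.1006958  -26.00871032]
```

View pics/w9.png

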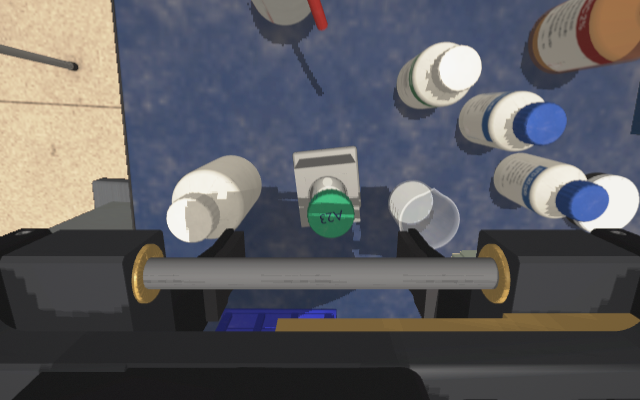

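```bash
python3 - <<'E'
from h import *
c=dict(np.load("c9.npz"))
print("captop",onz(c,[(331,215.5)],.119)*1000)
print("blue",onz(c,[(582,200),(540,124),(460,68)],.11)*1000,"bottle cap",onz(c,[(193,220)],.121)*1000)
print("stand top far corners, near",onz(c,[(294,153),(356,148),(302,227),(361,222)],.068)*1000)
t=c["img"][:,:,::-1]
cv2.imwrite("pics/w9z.png",cv2.resize(t[130:255,270:400],None,fx=4.5,fy=4.5,interpolation=cv2.INTER_CUBIC))
E
```

```text
captop [[552.19366573 352.72796444 119.        ]]
blue [[731.93868876 371.81256353 110.        ]
 [690.19838456 422.96834997 110.        ]
 [630.46939448 455.5074172  110.        ]] bottle cap [[455.1625134  344.48025689 121.        ]]
stand top far corners, near [[520.32345385 388.80568911  68.        ]
 [571.05064718 395.68838707  68.        ]
 [529.44828482 324.57492513  68.        ]
 [580.53423862 332.12758429  68.        ]]
```

View pics/w9z.png

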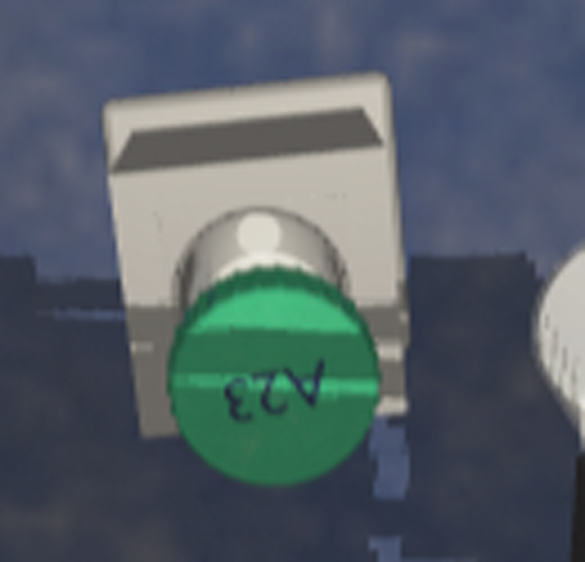

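```bash
python3 - <<'E'
from h import *
c=dict(np.load("c9.npz"))
P=onz(c,uz([(115,172),(383,145),(143,437)],(270,130),4.5),.068)*1000
print(P,"stand centre",(P[1]+P[2])/2,np.linalg.norm(P[1]-P[0]),np.linalg.norm(P[2]-P[0]),np.degrees(np.arctan2(*(P[1]-P[0])[1::-1])))
E
```

```text
[[521.70469802 376.49806165  68.        ]
 [570.91068783 384.25411314  68.        ]
 [528.90399687 324.80113037  68.        ]] stand centre [549.90734235 354.52762175  68.        ] 49.813509899533415 52.1958102538474 8.957498674316376
```

Cap centre is at (552,352.5), stand centre at about (550,354.5), so the tube leans a little. I'll level the tool, come down and grip the cap.

```bash
python3 -m crank '[[62,3,-1,0,0,-0.4,0],[60,6,-1,-15,0,-0.7,0],[60,6,-1,-35,0,-0.7,0],[60,6,-1,-55,0,-0.7,0],[60,6,-1,-72,0,-0.7,0],[60,6,-1,-83,0,-0.7,0],[60,6,-1,-89,0,-0.7,0],[60,6,-1,-89,0,-0.7,0]]' 15
python3 - <<'E'
from cell import *; from h import *
print(get_obs()["force"],get_obs()["tool_pos"],get_obs()["tool_rot"])
c=read_camera("side"); t=c["img"][:,:,::-1]
cv2.imwrite("pics/s10.png",cv2.resize(t[90:240,210:400],None,fx=4,fy=4,interpolation=cv2.INTER_CUBIC))
t=read_camera("top")["img"][:,:,::-1]
cv2.imwrite("pics/t10.png",cv2.resize(t[120:300,130:330],None,fx=4,fy=3.3,interpolation=cv2.INTER_CUBIC))
cv2.imwrite("pics/w10.png",read_camera("wrist")["img"][:,:,::-1])
E
```

```text
time_s: 13.5
tool_pos: [0.5535, 0.3486, 0.1629]
tool_rot: [179.8, 0.0, 2.7]
force: [0.0, -0.3, -0.9]
grip_width: 0.0604
[ 0.03197622 -0.26155181 -0.8710352 ] [0.55348154 0.34855538 0.16285857] [1.79831412e+02 1.85119598e-02 2.73652977e+00]
```

View pics/s10.png

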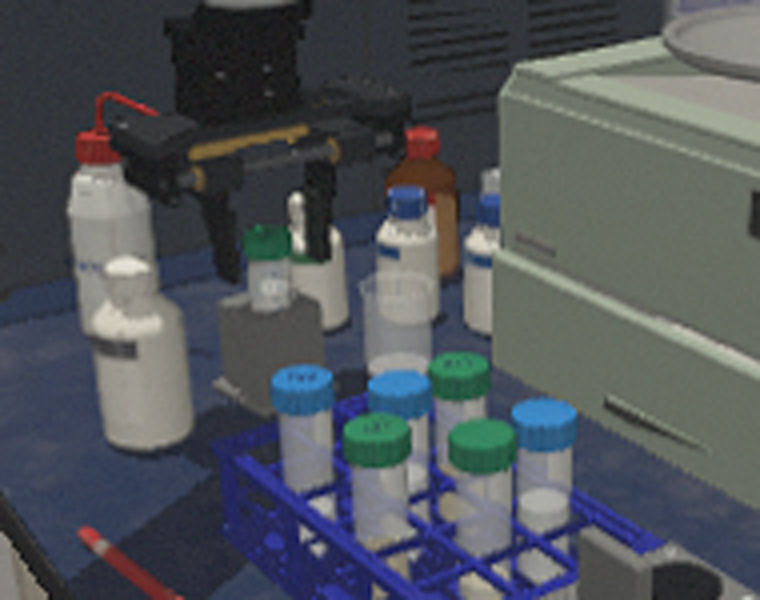

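View pics/t10.png

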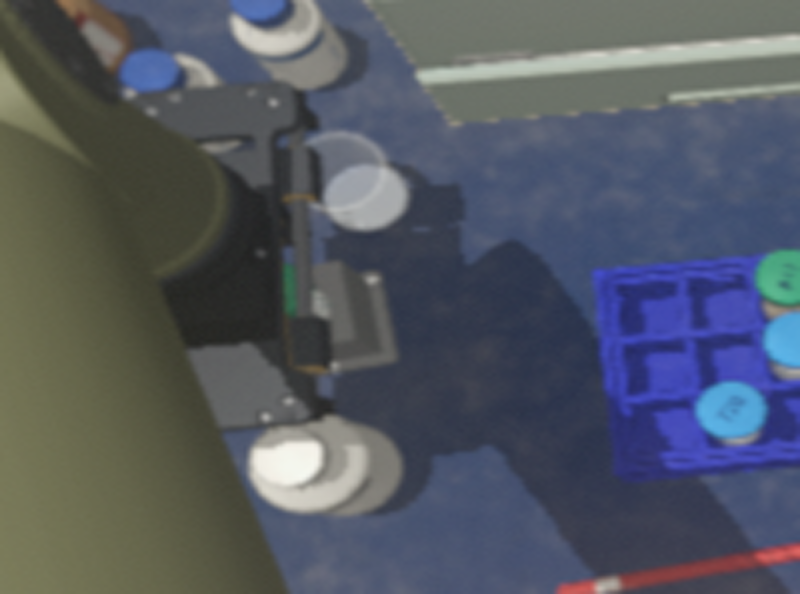

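View pics/w10.png

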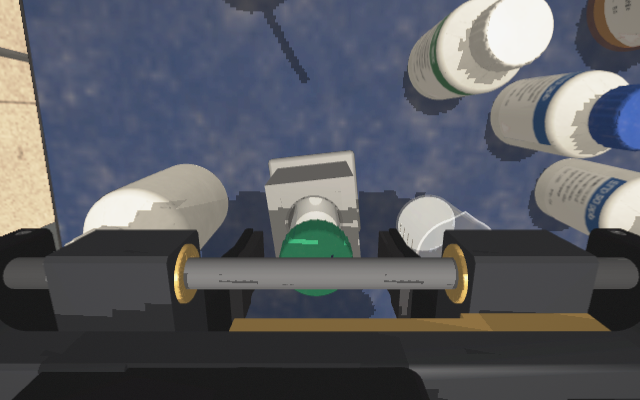

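```bash
python3 -m crank '[[60,-1,3,0,0,0,0],[60,-1.3,4,0,0,0,0],[60,-1.3,4,0,0,0,0],[60,-1.3,4,0,0,0,0]]' 15
python3 - <<'E'
from cell import *; from h import *
print(get_obs()["tool_pos"],get_obs()["tool_rot"])
c=read_camera("wrist"); cv2.imwrite("pics/w11.png",cv2.resize(c["img"][130:330,220:430,::-1],None,fx=3,fy=3))
E
```

```text
time_s: 14.05
tool_pos: [0.5526, 0.354, 0.1646]
tool_rot: [179.9, -0.1, 2.8]
force: [-0.5, 0.2, -0.1]
grip_width: 0.06
[0.55258774 0.35404074 0.16458169] [ 1.79936158e+02 -1.19985116e-01  2.82997326e+00]
```

View pics/w11.png

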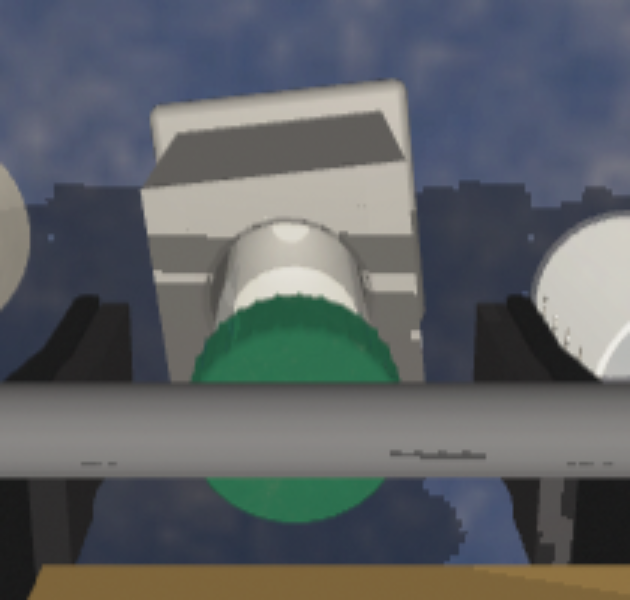

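```bash
python3 - <<'E'
from cell import *; from h import *
c=read_camera("wrist"); print(onz(c,[(318.3,270.7)],.119)*1000)
E
python3 -m crank '[[60,-0.5,-0.8,-2,0,0,0],[50,-0.5,-0.8,-2.5,0,0,0],[40,-0.5,-0.8,-2.5,0,0,0],[30,-0.5,-0.8,-2.5,0,0,0],[20,-0.5,-0.8,-2.5,0,0,0],[20,-0.5,-0.8,-2.5,0,0,0],[20,-0.5,-0.8,-2.5,0,0,0]]' 15
```

```text
[[551.74463281 354.12074196 119.        ]]
time_s: 14.85
tool_pos: [0.552, 0.3531, 0.1619]
tool_rot: [179.9, -0.1, 2.8]
force: [-0.1, -0.8, -0.7]
grip_width: 0.0336
```

```bash
python3 -m crank '[[20,0,0,3,0,0,0],[20,0,0,12,0,0,0],[20,0,0,25,0,0,0],[20,0,0,40,0,0,0],[20,0,0,55,0,0,0],[20,0,0,70,0,0,0],[20,0,0,85,0,0,0],[20,0,0,85,0,0,0]]' 20
python3 -m crank '[[20,0,0,20,0,0,0],[20,0,0,40,0,0,0],[20,0,0,57,0,0,0],[20,0,0,57,0,0,0]]'
python3 - <<'E'
from cell import *; from h import *
print(get_obs()["tool_pos"],get_obs()["tool_rot"])
c=read_camera("side"); t=c["img"][:,:,::-1]; np.savez("c12.npz",**c)
cv2.imwrite("pics/s12.png",cv2.resize(t[40:240,210:400],None,fx=3,fy=3,interpolation=cv2.INTER_CUBIC))
c=read_camera("top"); t=c["img"][:,:,::-1]
cv2.imwrite("pics/t12.png",cv2.resize(t[120:320,100:320],None,fx=3,fy=3,interpolation=cv2.INTER_CUBIC))
E
```

```text
time_s: 15.65
tool_pos: [0.5532, 0.3537, 0.2504]
tool_rot: [-179.9, -0.3, 2.8]
force: [-0.2, 0.3, -0.2]
grip_width: 0.0338
time_s: 16.05
tool_pos: [0.5541, 0.354, 0.3097]
tool_rot: [-179.8, -0.5, 2.8]
force: [1.1, 0.1, -1.2]
grip_width: 0.0337
[0.55409831 0.35404607 0.30974841] [-179.77167177   -0.53623685    2.80552494]
```

View pics/s12.png

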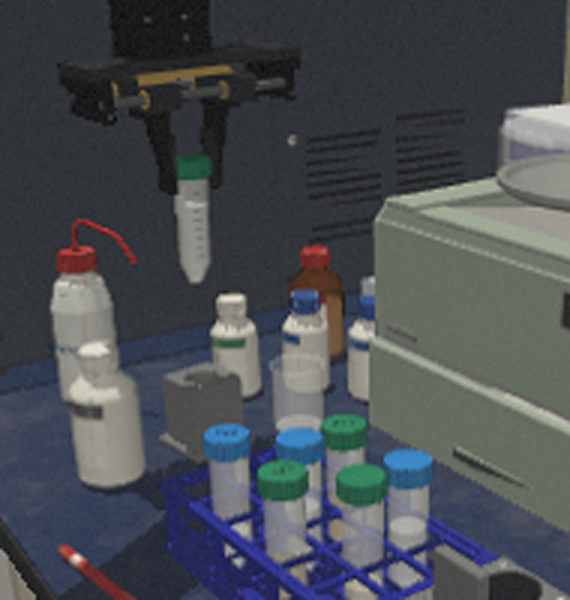

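View pics/t12.png

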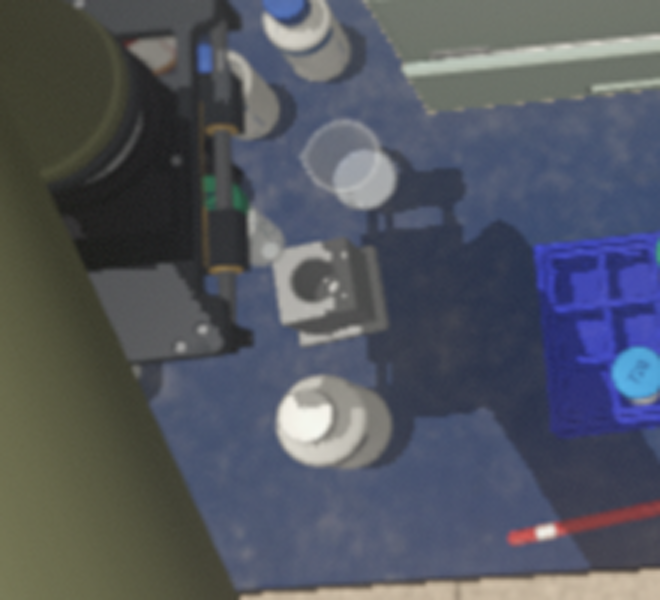

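```bash
python3 -m crank '[[20,-5,-25,0,0,0.3,0],[20,-11,-62,0,0,0.5,0],[20,-19,-105,0,0,0.5,0],[20,-27,-148,0,0,0.5,0],[20,-35,-191,0,0,0.5,0],[20,-43,-234,0,0,0.5,0],[20,-50,-274,0,0,0.5,0],[20,-57,-314,0,0,0.5,0]]'
python3 -m crank '[[20,-6,-38,0,0,0,0],[20,-12,-72,0,0,0,0],[20,-17,-98,0,0,0,0],[20,-20,-114,0,0,0,0],[20,-22,-124,0,0,0,0],[20,-22,-124,0,0,0,0],[20,-22,-124,0,0,0,0]]'
python3 - <<'E'
from cell import *; from h import *
print(get_obs()["force"],get_obs()["tool_pos"],get_obs()["tool_rot"],get_obs()["qpos"])
for n in ("side","top","wrist"):
    c=read_camera(n); cv2.imwrite(f"pics/{n}13.png",c["img"][:,:,::-1])
E
```

```text
time_s: 16.95
tool_pos: [0.4947, 0.0379, 0.305]
tool_rot: [-179.9, 0.3, 2.8]
force: [0.1, -0.7, -0.1]
grip_width: 0.0338
time_s: 17.65
tool_pos: [0.4727, -0.085, 0.3045]
tool_rot: [-179.9, 0.4, 2.9]
force: [-0.4, 0.6, -0.9]
grip_width: 0.0336
[-0.39926614  0.62152765 -0.87165346] [ 0.47268721 -0.08503379  0.3044687 ] [-179.89587215    0.3731048     2.88046867] [-34.85684725  -4.866479    40.13663224 106.30360229   3.15497154
  77.82309115   7.37098945]
```

View pics/side13.png

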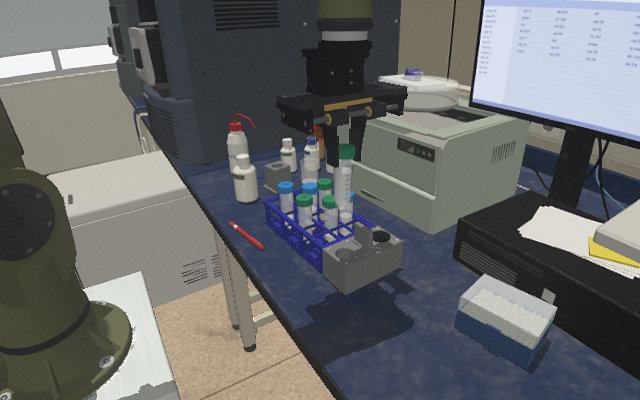

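View pics/top13.png

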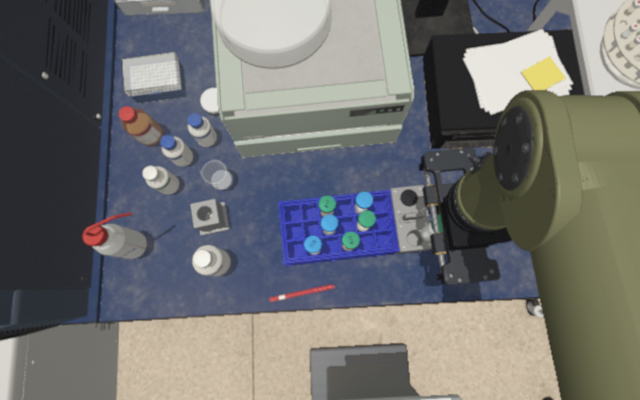

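View pics/wrist13.png

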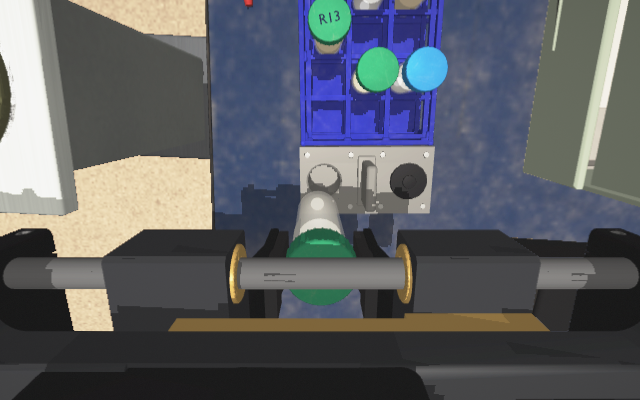

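```bash
python3 -m crank '[[20,1,0.5,-15,0,-0.4,0],[20,2,1,-30,0,-0.4,0],[20,2,1,-45,0,-0.4,0],[20,2,1,-55,0,-0.4,0],[20,2,1,-60,0,-0.4,0],[20,2,1,-60,0,-0.4,0],[20,2,1,-60,0,-0.4,0]]'
python3 - <<'E'
from cell import *; from h import *
print(get_obs()["force"],get_obs()["tool_pos"],get_obs()["tool_rot"])
for n,(y0,y1,x0,x1) in dict(side=(110,310,270,430),top=(160,280,370,490),wrist=(120,340,220,440)).items():
    c=read_camera(n); np.savez(f"c14{n}.npz",**c); cv2.imwrite(f"pics/{n}14.png",cv2.resize(c["img"][y0:y1,x0:x1,::-1],None,fx=[2.7,4][n!="wrist"] if n!="side" else 3,fy=2.7 if n=="wrist" else (3 if n=="side" else 4),interpolation=cv2.INTER_CUBIC))
E
```

```text
time_s: 18.5
tool_pos: [0.4753, -0.0837, 0.2453]
tool_rot: [-179.9, -0.1, 2.9]
force: [0.5, -0.1, -1.1]
grip_width: 0.0337
[ 0.47883153 -0.13337007 -1.05062694] [ 0.47528311 -0.08374902  0.24527215] [-1.79946373e+02 -9.02615688e-02  2.94854710e+00]
```

View pics/side14.png

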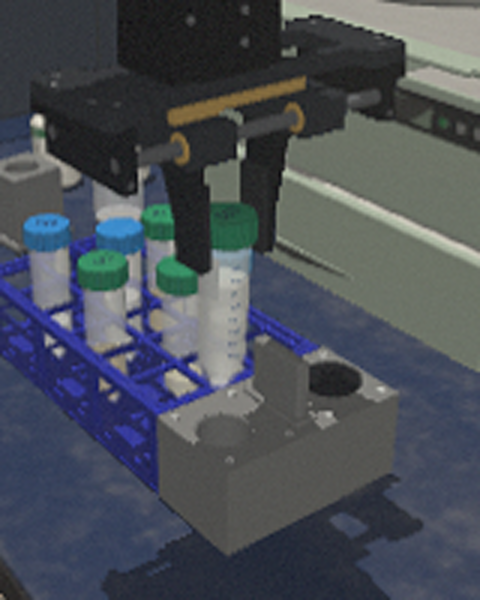

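View pics/wrist14.png

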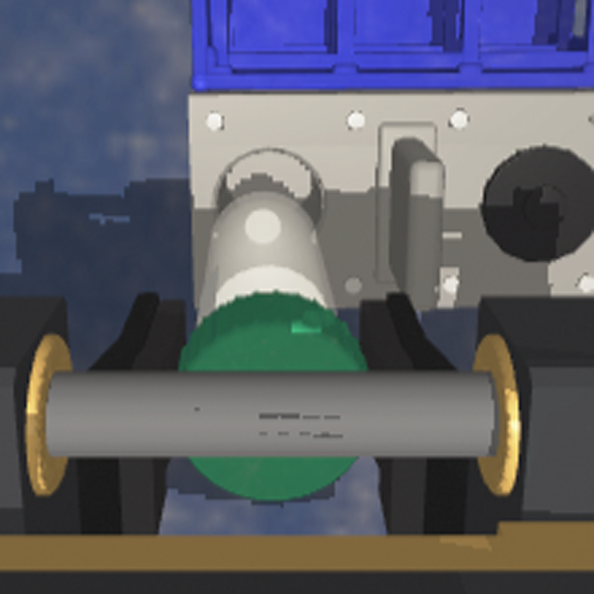

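View pics/top14.png

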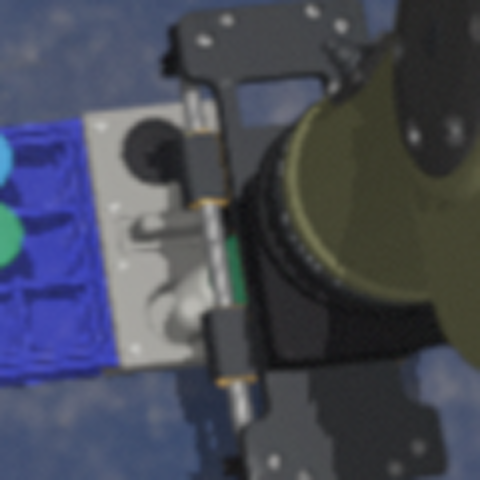

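```bash
python3 - <<'E'
from h import *
c=dict(np.load("c14side.npz")); w=dict(np.load("c14wrist.npz"))
cv2.imwrite("pics/s14z.png",cv2.resize(c["img"][170:270,315:375,::-1],None,fx=6,fy=6,interpolation=cv2.INTER_CUBIC))
cv2.imwrite("pics/w14z.png",cv2.resize(w["img"][150:310,260:390,::-1],None,fx=3.7,fy=3.7,interpolation=cv2.INTER_CUBIC))
E
```

```text
(no output)
```

View pics/s14z.png

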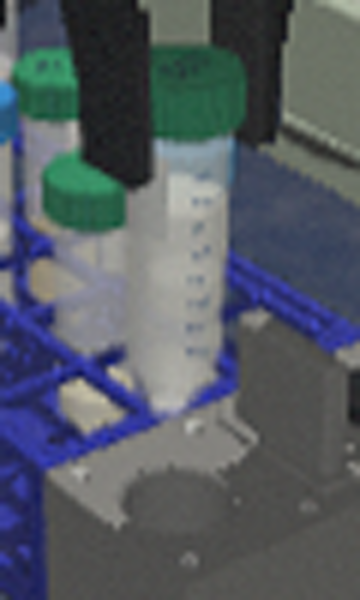

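View pics/w14z.png

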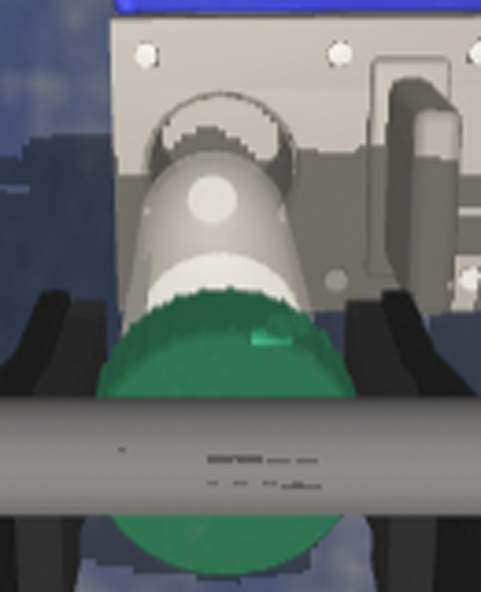

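```bash
cat > tube.py <<'E'
from h import *
def tube_pts(tip,lean=(0,0)):
    ax=np.array([lean[0],lean[1],1.]); ax/=np.linalg.norm(ax)
    u=np.cross(ax,[0,1,0]); u/=np.linalg.norm(u); v=np.cross(ax,u)
    th=np.linspace(0,2*np.pi,60)
    rings={}
    for h,r in ((0,3),(15,15),(60,15),(96,15),(96.01,17),(111,17)):
        rings[h]=np.array(tip)+(h*ax)[None]/1000+ (r/1000)*(np.cos(th)[:,None]*u+np.sin(th)[:,None]*v)
    return rings
def overlay(c,tip,lean,box,s,fn,extra=()):
    y0,y1,x0,x1=box
    im=cv2.resize(c["img"][y0:y1,x0:x1,::-1],None,fx=s,fy=s,interpolation=cv2.INTER_CUBIC)
    def dr(P,col):
        q=(proj(c,P)-[x0,y0]+.5)*s-.5
        cv2.polylines(im,[np.round(q*8).astype(int)],False,col,1,cv2.LINE_AA,3)
    R=tube_pts(tip,lean)
    for h,P in R.items(): dr(P,(0,0,255))
    for a,b in ((15,96),(96.01,111)):
        q0=proj(c,R[a]);q1=proj(c,R[b]); 
        n=(q1.mean(0)-q0.mean(0)); n=np.array([-n[1],n[0]])/np.linalg.norm(n)
        for f in (np.argmax,np.argmin): dr(np.array([R[a][f(q0@n)],R[b][f(q1@n)]]),(0,255,255))
    for P,col in extra: dr(P,col)
    cv2.imwrite(fn,im)
def circ(cx,cy,z,r): th=np.linspace(0,2*np.pi,60); return np.c_[cx+r*np.cos(th),cy+r*np.sin(th),np.full(60,z)]/1000
E
python3 - <<'E'
from tube import *
c=dict(np.load("c14side.npz")); w=dict(np.load("c14wrist.npz"))
tip=(.4753,-.0837,.0913)
E=[(circ(475.2,-84,61,17),(0,255,0)),(circ(475.2,-84,61,17),(0,255,0))]
overlay(c,tip,(0,0),(170,270,315,375),6,"pics/os14.png",E)
overlay(w,tip,(0,0),(150,310,260,390),3.7,"pics/ow14.png",E)
E
```

```text
(no output)
```

View pics/os14.png

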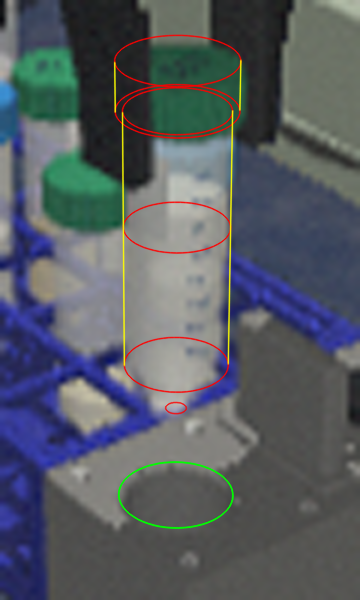

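View pics/ow14.png

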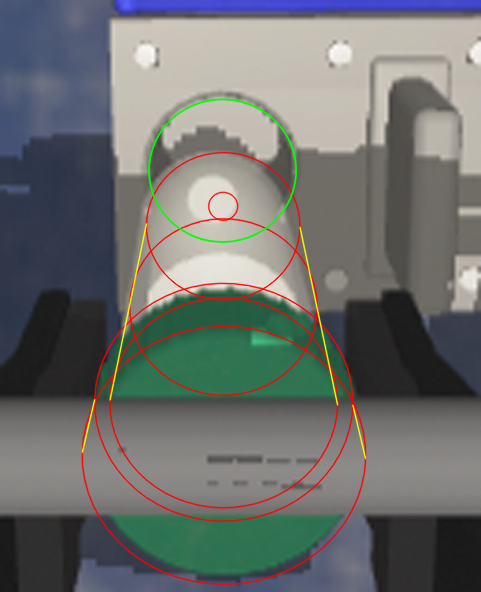

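The overlay shows the tube leaning slightly in the grip, with the tip about 2 mm towards -x. I'll pick edge points more carefully and fit the axis.

```bash
python3 - <<'E'
from h import *
c=dict(np.load("c14side.npz")); w=dict(np.load("c14wrist.npz"))
def g(im): return cv2.convertScaleAbs(im,alpha=1.5,beta=0)
cv2.imwrite("pics/s14b.png",cv2.resize(g(c["img"][175:245,325:365,::-1]),None,fx=8.5,fy=8.5,interpolation=cv2.INTER_LANCZOS4))
cv2.imwrite("pics/w14b.png",cv2.resize(w["img"][185:240,285:355,::-1],None,fx=10,fy=10,interpolation=cv2.INTER_CUBIC))
E
```

```text
(no output)
```

View pics/s14b.png

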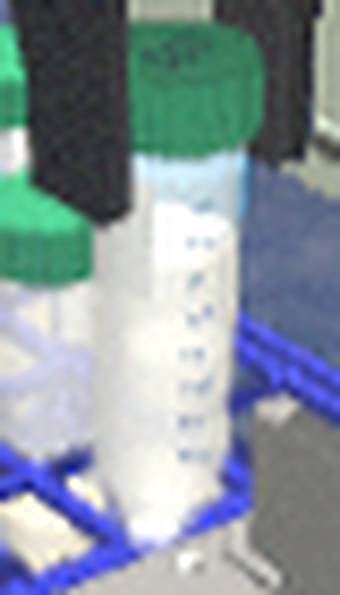

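View pics/w14b.png

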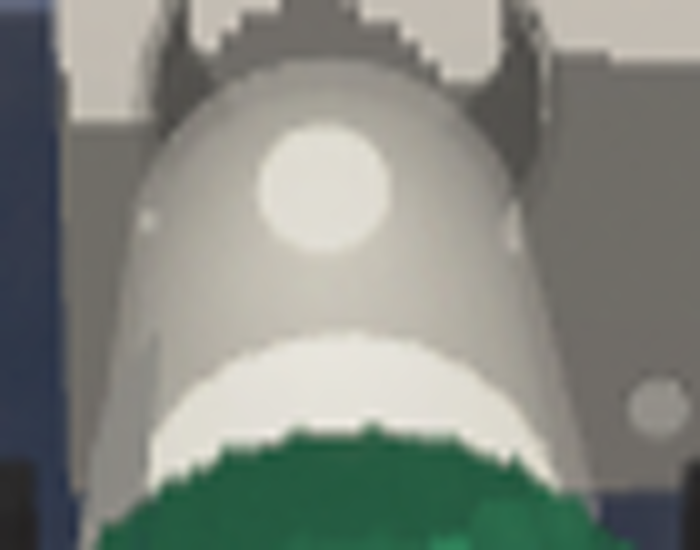

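```bash
cat > fit.py <<'E'
from tube import *
def edges(c,p,sgn):
    R=tube_pts((p[0],p[1],p[4]),(p[2],p[3])); a,b=R[15],R[96]
    q0,q1=proj(c,a),proj(c,b); n=q1.mean(0)-q0.mean(0); n=np.array([-n[1],n[0]])/np.linalg.norm(n)
    if n[0]<0:n=-n
    f=np.argmax if sgn>0 else np.argmin
    A,B=q0[f(q0@n)],q1[f(q1@n)]
    return A,B
def res(c,p,pts,sgn,sh):
    A,B=edges(c,p,sgn); d=(B-A)/np.linalg.norm(B-A); n=np.array([-d[1],d[0]])
    return (np.array(pts)-sh-A)@n
E
python3 - <<'E'
from fit import *
c=dict(np.load("c14side.npz")); w=dict(np.load("c14wrist.npz"))
sl=uz([(95,330),(97,430)],(325,175),8.5); sr=uz([(248,180),(240,290),(232,420)],(325,175),8.5); tipo=uz([(157,540)],(325,175),8.5)
wl=uz([(140,205),(105,400),(82,530)],(285,185),10); wr=uz([(518,205),(550,330),(598,500)],(285,185),10)
def f(p,ss,ws):
    q=[p[0],p[1],p[2],p[3],.0913]
    t=proj(c,[p[0],p[1],.0913])-ss
    return np.r_[res(c,q,sl,-1,ss),res(c,q,sr,1,ss),res(w,q,wl,-1,ws),res(w,q,wr,1,ws),0.3*(proj(c,[p[0],p[1],.0913])[0]-(tipo[0]-ss))]
for ss,ws in (((0,0),(0,0)),((.33,.83),(-.4,-1.3))):
    r=least_squares(f,[.475,-.084,0,0],args=(np.array(ss),np.array(ws)),x_scale=[.001,.001,.01,.01]); print(ss,r.x.round(4),r.fun.round(2))
    cov=np.linalg.inv(r.jac.T@r.jac)*.09; print(np.sqrt(np.diag(cov)).round(4), "cap xy",(r.x[:2]+.1035*r.x[2:]).round(4))
E
```

```text
(0, 0) [ 0.4736 -0.0854  0.0167  0.006 ] [ 0.62  0.91  0.35 -0.23 -0.73 -0.04  0.23  0.37 -0.03  0.04 -0.3   0.16
  0.05]
[0.0001 0.0005 0.003  0.0101] cap xy [ 0.4753 -0.0848]
(0.33, 0.83) [ 0.4738 -0.0856  0.0149  0.016 ] [ 0.32  0.52  0.18 -0.5  -1.13 -0.31 -0.18 -0.13  0.09  0.26  0.06  0.31
  0.3 ]
[0.0001 0.     0.0044 0.0089] cap xy [ 0.4753 -0.084 ]
```

```bash
python3 - <<'E'
from fit import *
c=dict(np.load("c14side.npz")); w=dict(np.load("c14wrist.npz"))
sl=uz([(95,330),(97,430)],(325,175),8.5); sr=uz([(248,180),(240,290),(232,420)],(325,175),8.5); tipo=uz([(157,542)],(325,175),8.5)[0]
wl=uz([(140,205),(105,400),(82,530)],(285,185),10); wr=uz([(518,205),(550,330),(598,500)],(285,185),10)
def f(p,ss,ws):
    q=[p[0],p[1],p[2],p[3],p[4]]
    mid=lambda l,r: None
    return np.r_[res(c,q,sl,-1,ss),res(c,q,sr,1,ss),0.5*(res(w,q,wl,-1,ws)),0.5*res(w,q,wr,1,ws),proj(c,[p[0],p[1],p[4]])[0]-(tipo-ss)]
for ss,ws in (((0,0),(0,0)),((.33,.83),(-.4,-1.3))):
    r=least_squares(f,[.475,-.084,0,0,.0913],args=(np.array(ss),np.array(ws)),x_scale=[.001,.001,.01,.01,.001]); print(ss,r.x.round(4),r.fun.round(2))
    cov=np.linalg.inv(r.jac.T@r.jac)*.09; print(np.sqrt(np.diag(cov)).round(4), "cap xy",(r.x[:2]+.1035*r.x[2:4]).round(4))
# side image vertical direction check & cap points
for h in (0.0913,0.2): print(((proj(c,[.4753,-.0837,h])-[325,175]+.5)*8.5-.5).round(1))
E
```

```text
(0, 0) [ 0.4733 -0.0852  0.0206 -0.0045  0.0911] [ 0.54  0.96  0.06 -0.37 -0.71 -0.22  0.05  0.22  0.11  0.09 -0.17  0.36
  0.01]
[0.0003 0.0006 0.0058 0.013  0.0007] cap xy [ 0.4754 -0.0857]
(0.33, 0.83) [ 0.4734 -0.0844  0.0197 -0.0049  0.0924] [ 0.44  0.84 -0.02 -0.46 -0.82 -0.51 -0.27 -0.12  0.3   0.28  0.03  0.48
  0.01]
[0.0003 0.0006 0.0058 0.0131 0.0007] cap xy [ 0.4755 -0.0849]
[[163.8 535.1]]
[[166.2  53.6]]
```

```bash
python3 -m crank '[[20,-0.4,0.5,-5,0,-0.5,0],[20,-0.8,1,-10,0,-1,0],[20,-0.8,1,-15,0,-1,0],[20,-0.8,1,-19,0,-1,0],[20,-0.8,1,-19,0,-1,0],[20,-0.8,1,-19,0,-1,0],[20,-0.8,1,-19,0,-1,0]]'
python3 - <<'E'
from cell import *; from h import *
print(get_obs()["force"],get_obs()["tool_pos"],get_obs()["tool_rot"])
C={n:read_camera(n) for n in("side","top","wrist")}
for n in C: np.savez(f"c15{n}.npz",**C[n])
g=lambda im:cv2.convertScaleAbs(im,alpha=1.4)
cv2.imwrite("pics/s15.png",cv2.resize(g(C["side"]["img"][180:270,315:375,::-1]),None,fx=6.5,fy=6.5,interpolation=cv2.INTER_CUBIC))
cv2.imwrite("pics/w15.png",cv2.resize(C["wrist"]["img"][175:245,280:370,::-1],None,fx=8,fy=8,interpolation=cv2.INTER_CUBIC))
cv2.imwrite("pics/t15.png",cv2.resize(g(C["top"]["img"][180:260,390:440,::-1]),None,fx=7,fy=7,interpolation=cv2.INTER_CUBIC))
E
```

```text
time_s: 19.35
tool_pos: [0.4747, -0.0829, 0.2266]
tool_rot: [-180.0, -1.1, 2.9]
force: [-0.8, 0.3, -0.4]
grip_width: 0.0339
[-0.76907539  0.33521471 -0.36363165] [ 0.47469829 -0.08287884  0.22657461] [-179.99475419   -1.13221661    2.94293278]
```

View pics/s15.png

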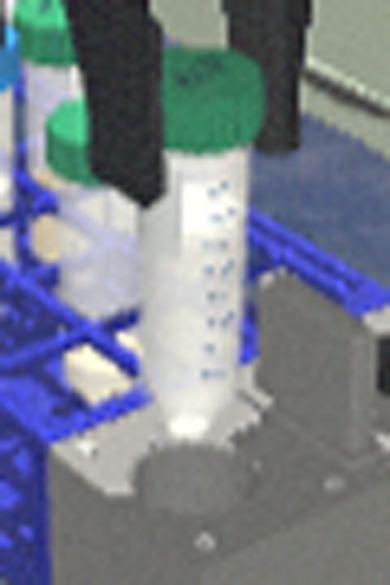

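View pics/w15.png

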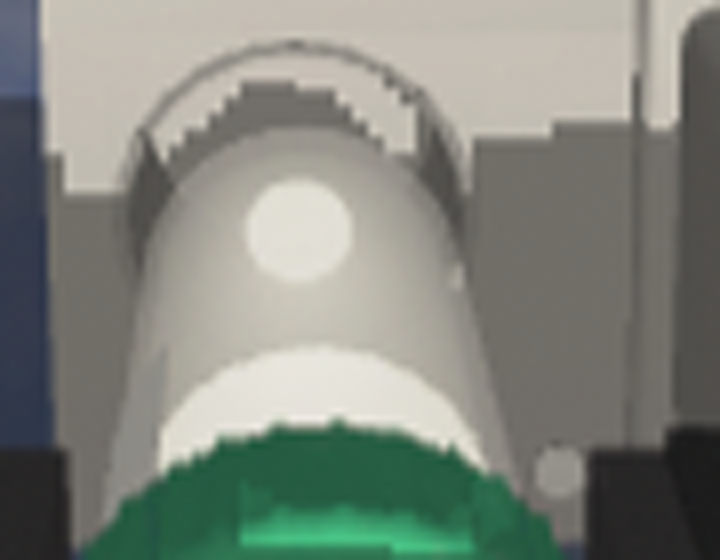

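View pics/t15.png

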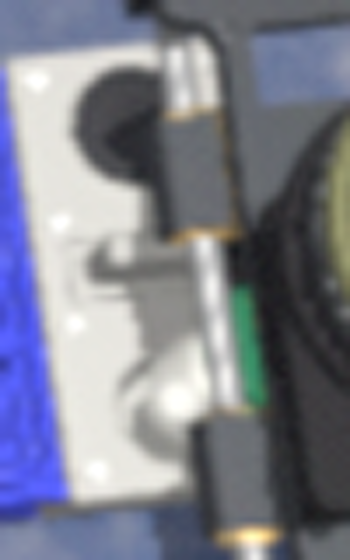

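```bash
python3 - <<'E'
from fit import *
c=dict(np.load("c15side.npz")); w=dict(np.load("c15wrist.npz"))
E=[(circ(475.2,-84,61,17),(0,255,0))]
overlay(c,(.4752,-.084,.072),(0,0),(180,270,315,375),6.5,"pics/os15.png",E)
overlay(w,(.4752,-.084,.072),(0,0),(175,245,280,370),8,"pics/ow15.png",E)
E
```

```text
(no output)
```

View pics/os15.png

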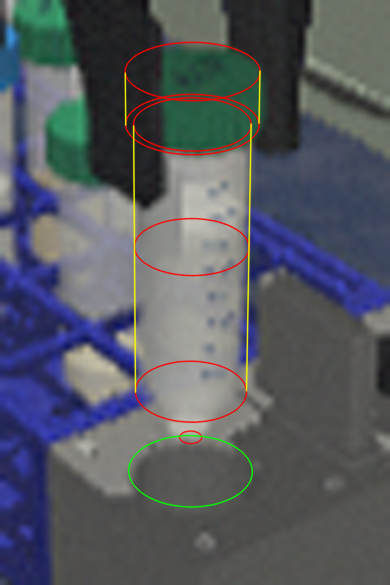

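View pics/ow15.png

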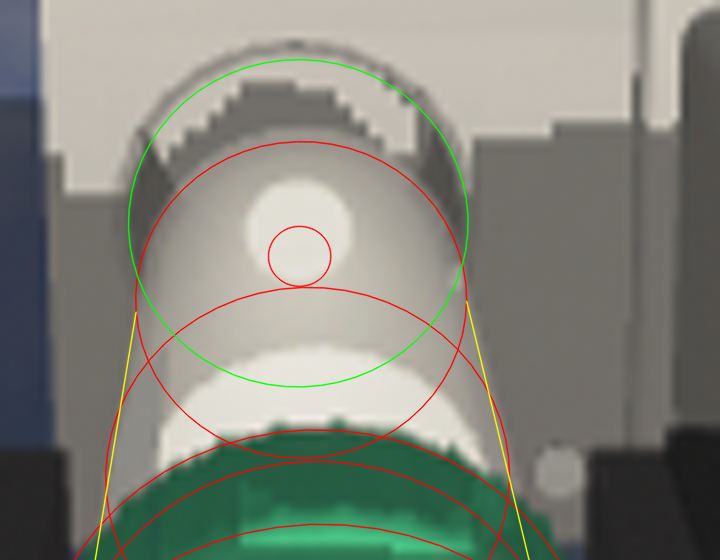

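```bash
python3 - <<'E'
from fit import *
c=dict(np.load("c15side.npz"))
im=c["img"][225:270,322:362,::-1]
im=cv2.convertScaleAbs(im,alpha=2.0,beta=-20)
cv2.imwrite("pics/s15b.png",cv2.resize(im,None,fx=13,fy=13,interpolation=cv2.INTER_LANCZOS4))
im=c["img"][195:300,300:415,::-1]
cv2.imwrite("pics/s15c.png",cv2.resize(cv2.convertScaleAbs(im,alpha=1.5),None,fx=5.5,fy=5.5,interpolation=cv2.INTER_CUBIC))
E
```

```text
(no output)
```

View pics/s15b.png

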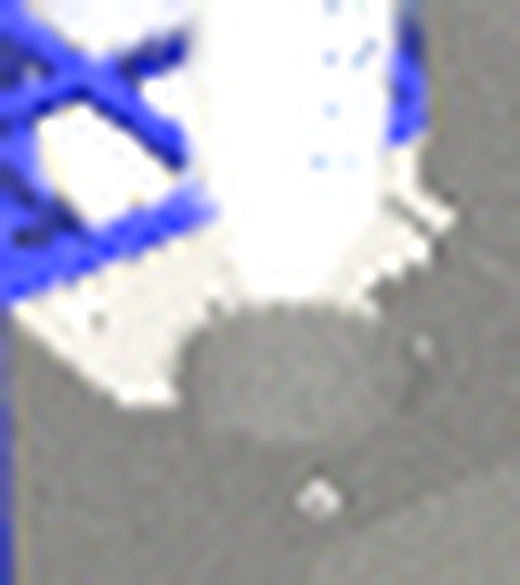

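View pics/s15c.png

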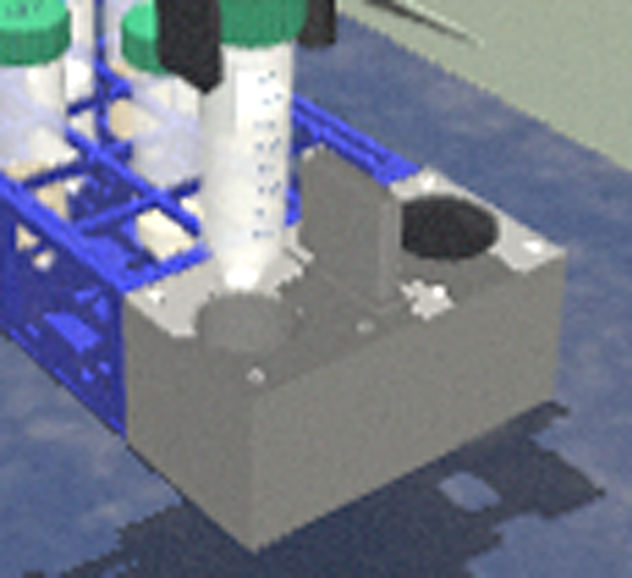

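```bash
python3 - <<'E'
from fit import *
c=dict(np.load("c15side.npz"))
L=np.array([[35,68,61],[-35,68,61],[-35,-68,61],[35,-68,61],[-35,68,0]])/1000
U=uz([(127,290),(255,400),(565,254),(430,169),(255,551)],(300,195),5.5)
f=lambda p:(proj(c,pose(p,L))-U).ravel()
r=least_squares(f,[.5178,-.082,np.radians(93.3)]); print(r.x[:2]*1000,np.degrees(r.x[2]),r.fun.reshape(-1,2).round(2).tolist())
w=pose(r.x,[0,.043,.061])[0]; print("well side",w*1000,proj(c,w), "wellcircle extents",[proj(c,circ(w[0]*1000,w[1]*1000,61,17)).min(0),proj(c,circ(w[0]*1000,w[1]*1000,61,17)).max(0)])
for z in (.071,.072,.1,.13): print(z,proj(c,[w[0],w[1],z]))
E
```

```text
[519.01765826 -83.60037013] 93.31626229214008 [[-0.49, 0.82], [-0.04, -0.29], [0.82, -0.52], [0.09, -0.38], [-0.33, 0.06]]
well side [476.08966442 -86.08780767  61.        ] [[344.87077427 252.28703852]] wellcircle extents [array([335.34996389, 246.90332274]), array([354.40834035, 257.91349452])]
0.071 [[344.90629597 247.63788529]]
0.072 [[344.90984472 247.16929149]]
0.1 [[345.0088769  233.77155082]]
0.13 [[345.11398339 218.80468643]]
```

```bash
python3 - <<'E'
from fit import *
c=dict(np.load("c9.npz"))
P=onz(c,uz([(115,172),(383,145),(143,437)],(270,130),4.5),.068)
# fit square stand top 52mm + base 66mm far corners
L=np.array([[-26,26],[26,26],[-26,-26]])/1000; L=np.c_[L,[.068]*3]
Lb=np.array([[-33,33,8],[33,33,8]])/1000
U=uz([(115,172),(383,145),(143,437)],(270,130),4.5); Ub=uz([(103,98),(389,71)],(270,130),4.5)
f=lambda p:np.r_[(proj(c,pose(p,L))-U).ravel(),(proj(c,pose(p,Lb))-Ub).ravel()]
r=least_squares(f,[.55,.354,.15]); print("stand",r.x[:2]*1000,np.degrees(r.x[2]),r.fun.round(2))
s=r.x
im=cv2.resize(c["img"][130:255,270:400,::-1],None,fx=4.5,fy=4.5,interpolation=cv2.INTER_CUBIC)
def dr(P,col):
    q=(proj(c,P)-[270,130]+.5)*4.5-.5; cv2.polylines(im,[np.round(q*8).astype(int)],True,col,1,cv2.LINE_AA,3)
sq=np.array([[-26,26],[26,26],[26,-26],[-26,-26]])/1000
dr(pose(s,np.c_[sq,[.068]*4]),(0,255,255)); dr(pose(s,np.c_[sq*33/26,[.008]*4]),(0,255,255))
dr(circ(s[0]*1000,s[1]*1000,68,15.75),(255,255,0))
dr(circ(552.2,352.7,119,17),(0,0,255)); dr(circ(552.2-.3,352.7+.24,104,17),(0,0,255))
lean=((552.2-s[0]*1000)/111,(352.7-s[1]*1000)/111); print("lean",lean)
R=tube_pts((s[0],s[1],.008),lean)
for h in (96,60): dr(R[h],(255,0,255))
cv2.imwrite("pics/ow9.png",im)
E
```

```text
stand [550.39155684 354.6862185 ] 8.927924171596956 [-1.24  0.12  1.38 -0.11 -0.18 -0.19 -1.    0.51  1.02 -0.19]
lean (np.float64(0.016292280718822064), np.float64(-0.017893860338907407))
```

View pics/ow9.png

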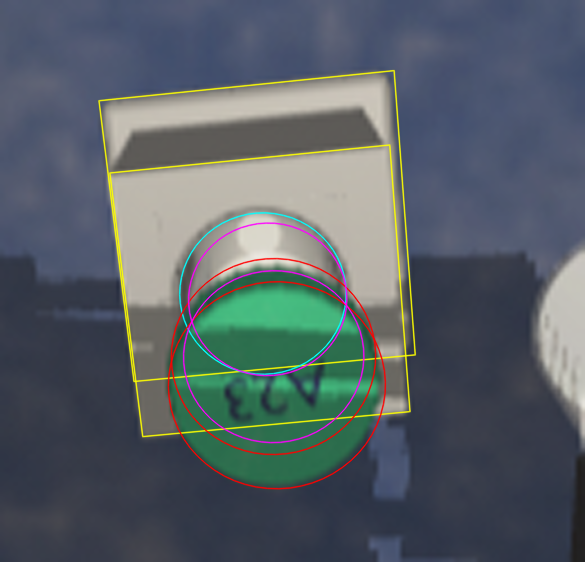

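```bash
python3 - <<'E'
from fit import *
w=dict(np.load("c15wrist.npz")); g=cv2.cvtColor(w["img"],cv2.COLOR_RGB2GRAY).astype(float)
for y in range(206,242,3):
    print(y,"L",g[y,288:304].astype(int).tolist(),"R",g[y,334:350].astype(int).tolist())
n=proj(w,np.array([.4752,-.084,-1e4])); print("nadir",n)
E
```

```text
206 L [110, 110, 110, 110, 110, 110, 106, 101, 90, 81, 110, 125, 140, 149, 153, 159] R [144, 132, 123, 104, 102, 108, 110, 110, 110, 110, 110, 111, 110, 110, 110, 110]
209 L [110, 110, 111, 110, 110, 110, 110, 105, 102, 98, 123, 132, 147, 153, 159, 163] R [153, 145, 151, 156, 106, 110, 110, 110, 110, 111, 110, 110, 110, 110, 111, 110]
212 L [110, 110, 110, 110, 110, 110, 110, 111, 109, 121, 134, 140, 152, 157, 163, 166] R [158, 153, 144, 138, 128, 111, 110, 110, 110, 111, 110, 110, 111, 110, 110, 110]
215 L [110, 110, 110, 111, 110, 110, 111, 110, 110, 135, 138, 148, 156, 160, 164, 168] R [163, 159, 153, 143, 138, 123, 111, 110, 110, 110, 110, 110, 110, 111, 110, 110]
218 L [110, 110, 110, 110, 110, 110, 111, 110, 119, 137, 142, 153, 148, 162, 166, 170] R [165, 162, 158, 150, 142, 139, 120, 111, 110, 110, 110, 110, 110, 111, 110, 110]
221 L [111, 111, 110, 110, 110, 110, 110, 110, 132, 139, 140, 141, 145, 164, 167, 169] R [167, 163, 160, 156, 146, 140, 137, 115, 110, 110, 110, 111, 110, 110, 110, 110]
224 L [110, 110, 110, 110, 110, 109, 109, 115, 137, 139, 139, 140, 151, 164, 167, 1
[... 221 characters left out ...]
 110, 110, 110, 109, 110, 110, 110]
230 L [110, 110, 109, 110, 109, 110, 133, 137, 138, 139, 140, 139, 216, 218, 218, 220] R [167, 219, 167, 216, 215, 185, 147, 141, 139, 121, 110, 110, 110, 109, 110, 96]
233 L [73, 109, 110, 110, 110, 111, 136, 137, 139, 139, 140, 159, 192, 115, 97, 98] R [73, 74, 72, 72, 96, 129, 176, 143, 140, 138, 119, 110, 107, 145, 146, 146]
236 L [59, 109, 110, 110, 109, 128, 137, 139, 124, 112, 79, 69, 70, 72, 74, 72] R [74, 75, 74, 73, 71, 82, 83, 85, 83, 87, 119, 110, 110, 118, 138, 145]
239 L [54, 109, 110, 110, 114, 136, 106, 71, 72, 72, 71, 69, 72, 73, 74, 73] R [73, 74, 83, 85, 85, 74, 81, 83, 83, 81, 75, 71, 81, 84, 95, 110]
nadir [[313.43039897 111.11153493]]
```

```bash
python3 - <<'E'
from fit import *
w=dict(np.load("c15wrist.npz"))
l=np.c_[[297.07,296.55,296.17,295.7,295.32,294.46,293.65,293.55,292.84,292.35],np.arange(212,240,3)]
r_=np.c_[[338.16,338.96,339.85,340.68,341.35,342.1,342.9,343.83],np.arange(212,234,3)]
pl=np.polyfit(l[:,1],l[:,0],1); pr=np.polyfit(r_[:,1],r_[:,0],1); print(pl,pr,np.abs(np.polyval(pl,l[:,1])-l[:,0]).max(),np.abs(np.polyval(pr,r_[:,1])-r_[:,0]).max())
y=(pr[1]-pl[1])/(pl[0]-pr[0]); vp=np.array([np.polyval(pl,y),y]); print("vp",vp)
o,v=ray(w,[vp]); v=-v[0]/v[0][2]*-1; print("axis dir (dx/dz,dy/dz)", v[0]/v[2],v[1]/v[2])
f=lambda p:np.r_[res(w,[*p,.0715],l,-1,0),res(w,[*p,.0715],r_,1,0)]
s=least_squares(f,[.475,-.084,0,0],x_scale=[.001,.001,.01,.01]); print(s.x.round(4),s.fun.round(2)); J=s.jac; print(np.sqrt(np.diag(np.linalg.inv(J.T@J)*.02)).round(4))
# well in wrist 15
E
```

```text
[-1.78909091e-01  3.35110000e+02] [2.65119048e-01 2.81989762e+02] 0.31090909090909236 0.09892857142853018
vp [313.70664133 119.63259417]
axis dir (dx/dz,dy/dz) -0.0019290392901932041 0.02407558772714304
[ 0.4755 -0.0841 -0.0019  0.0187] [ 0.07  0.06 -0.08 -0.14 -0.29  0.04  0.31 -0.11  0.07  0.03  0.09  0.07
 -0.03 -0.08  0.02  0.05  0.03 -0.12]
[0.0001 0.0003 0.0014 0.0063]
```

```bash
python3 - <<'E'
from fit import *
c=dict(np.load("c12.npz")); g=cv2.cvtColor(c["img"],cv2.COLOR_RGB2GRAY).astype(float)
for y in range(88,138,2): print(y,g[y,262:288].astype(int).tolist())
im=c["img"][85:140,255:295,::-1]; cv2.imwrite("pics/s12z.png",cv2.resize(im,None,fx=10,fy=10,interpolation=cv2.INTER_CUBIC))
E
```

```text
88 [20, 28, 30, 31, 33, 31, 45, 52, 53, 49, 54, 52, 51, 52, 52, 38, 33, 33, 38, 36, 30, 26, 33, 51, 52, 51]
90 [25, 25, 33, 26, 30, 35, 44, 51, 56, 50, 50, 52, 52, 53, 52, 42, 33, 34, 33, 37, 33, 25, 46, 52, 55, 49]
92 [26, 28, 29, 28, 24, 38, 52, 60, 56, 50, 53, 51, 50, 58, 58, 58, 58, 54, 37, 38, 35, 28, 46, 53, 54, 52]
94 [22, 19, 30, 30, 29, 35, 49, 61, 66, 67, 62, 67, 67, 69, 66, 63, 65, 59, 50, 32, 32, 28, 51, 51, 53, 51]
96 [47, 22, 20, 33, 30, 32, 43, 63, 68, 71, 69, 68, 67, 72, 66, 63, 63, 61, 44, 37, 29, 30, 46, 50, 55, 54]
98 [46, 24, 29, 31, 25, 22, 39, 62, 72, 68, 65, 68, 71, 67, 67, 63, 64, 53, 41, 34, 32, 28, 47, 52, 52, 52]
100 [44, 25, 24, 25, 31, 20, 30, 84, 114, 112, 115, 118, 117, 119, 117, 115, 108, 64, 33, 37, 33, 31, 43, 52, 52, 51]
102 [47, 25, 26, 31, 24, 29, 23, 83, 128, 130, 123, 120, 123, 120, 118, 115, 99, 68, 35, 22, 29, 46, 54, 54, 57, 55]
104 [49, 53, 55, 45, 23, 22, 31, 84, 127, 129, 121, 121, 113, 99, 109, 114, 102, 73, 48, 53, 53, 54, 53, 48, 52, 50]
106 [51, 49, 52, 52, 52, 49, 99, 131, 136, 130, 124, 125, 124, 127, 120, 115, 107, 70, 47, 54, 51, 5
[... 1071 characters left out ...]
, 55, 54, 54, 53]
126 [56, 54, 50, 51, 56, 52, 52, 58, 112, 132, 137, 142, 143, 136, 134, 137, 133, 114, 69, 50, 52, 50, 54, 52, 53, 56]
128 [53, 53, 57, 54, 53, 57, 50, 46, 86, 126, 140, 144, 146, 148, 147, 138, 134, 93, 55, 51, 53, 54, 46, 54, 54, 54]
130 [52, 51, 55, 53, 54, 54, 52, 51, 48, 80, 126, 141, 144, 145, 144, 139, 96, 58, 52, 54, 54, 56, 51, 53, 55, 54]
132 [56, 52, 54, 53, 52, 54, 49, 52, 52, 44, 81, 131, 150, 154, 152, 113, 64, 51, 51, 52, 52, 54, 51, 53, 54, 53]
134 [51, 55, 50, 52, 52, 54, 56, 53, 52, 53, 50, 76, 84, 85, 74, 50, 50, 53, 53, 55, 54, 54, 53, 54, 50, 53]
136 [53, 52, 51, 51, 54, 52, 52, 47, 53, 54, 50, 54, 53, 53, 51, 54, 52, 54, 54, 56, 55, 51, 52, 49, 51, 51]
```

View pics/s12z.png

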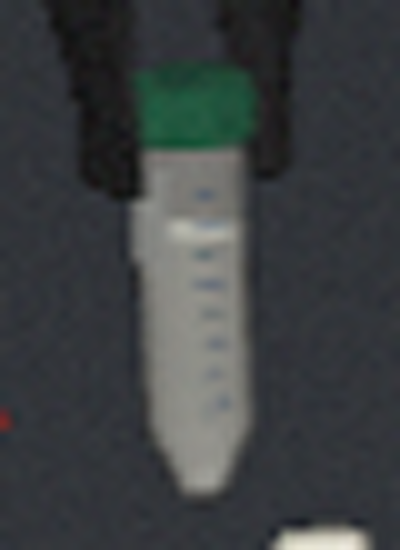

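```bash
python3 - <<'E'
from fit import *
c=dict(np.load("c12.npz"))
x,y=.554,.354
for lx,ly in ((0,0),(.0185,0),(.0185,-.02),(.0185,.02)):
    P=lambda h:proj(c,[x+lx*(h-.1035),y+ly*(h-.1035),.155+h])[0]
    print(lx,ly,[P(h).round(2).tolist() for h in (0,.015,.03,.05,.07,.1035)], "slope",(P(.015)-P(.06))[0]/(P(.015)-P(.06))[1])
    R=edges(c,[x-lx*.1035,y-ly*.1035,lx,ly,.155],1),edges(c,[x-lx*.1035,y-ly*.1035,lx,ly,.155],-1)
    (A,B),(C_,D)=R
    for row in (114,120,126):
        xr=A[0]+(row-A[1])*(B-A)[0]/(B-A)[1]; xl=C_[0]+(row-C_[1])*(D-C_)[0]/(D-C_)[1]; print("   ",row,round((xr+xl)/2,2),round(xr-xl,2))
E
```

```text
0 0 [[275.3, 133.83], [274.88, 128.38], [274.46, 122.87], [273.89, 115.41], [273.32, 107.83], [272.35, 94.88]] slope 0.07589497563729504
    114 273.78 11.57
    120 274.23 11.49
    126 274.69 11.41
0.0185 0 [[274.64, 133.96], [274.32, 128.49], [273.99, 122.95], [273.55, 115.47], [273.1, 107.87], [272.35, 94.88]] slope 0.05898123702543138
    114 273.46 11.56
    120 273.81 11.49
    126 274.16 11.41
0.0185 -0.02 [[274.31, 133.77], [274.03, 128.33], [273.75, 122.83], [273.38, 115.39], [272.99, 107.82], [272.35, 94.88]] slope 0.050829245576210505
    114 273.3 11.55
    120 273.6 11.47
    126 273.91 11.4
0.0185 0.02 [[274.97, 134.14], [274.6, 128.64], [274.22, 123.07], [273.72, 115.55], [273.21, 107.92], [272.35, 94.88]] slope 0.06708196097733655
    114 273.61 11.58
    120 274.01 11.51
    126 274.41 11.43
```

```bash
python3 - <<'E'
from fit import *
w=dict(np.load("c15wrist.npz"))
im=w["img"][215:320,270:375,::-1]; cv2.imwrite("pics/w15c.png",cv2.resize(im,None,fx=5.5,fy=5.5,interpolation=cv2.INTER_CUBIC))
g=cv2.cvtColor(w["img"],cv2.COLOR_RGB2GRAY).astype(int)
for x in (314,317,320): print(x,"well/shoulder",[(y,g[y,x]) for y in range(176,200)])
for x in (310,314,317,321): print("cap near",x,[(y,g[y,x]) for y in range(290,312)])
X,Y=475.2,-84
for nm,z,r,k in (("well",61,17,"min"),("shoulder18",72+18,15,"min"),("shoulder15",72+15,15,"min"),("cap96far",168,17,"min"),("cap111near",183,17,"max"),("cap111far",183,17,"min")):
    q=proj(w,circ(X,Y,z,r)); i=q[:,1].argmin() if k=="min" else q[:,1].argmax()
    q2=proj(w,circ(X,Y+1,z,r)); q3=proj(w,circ(X,Y,z+1,r))
    print(nm,q[i].round(2),"per +1mm y",(q2[i]-q[i])[1].round(2),"per +1mm z",(q3[i]-q[i])[1].round(2))
E
```

```text
314 well/shoulder [(176, np.int64(192)), (177, np.int64(192)), (178, np.int64(190)), (179, np.int64(193)), (180, np.int64(160)), (181, np.int64(148)), (182, np.int64(184)), (183, np.int64(193)), (184, np.int64(192)), (185, np.int64(137)), (186, np.int64(111)), (187, np.int64(111)), (188, np.int64(111)), (189, np.int64(110)), (190, np.int64(112)), (191, np.int64(144)), (192, np.int64(150)), (193, np.int64(149)), (194, np.int64(157)), (195, np.int64(163)), (196, np.int64(167)), (197, np.int64(171)), (198, np.int64(214)), (199, np.int64(222))]
317 well/shoulder [(176, np.int64(191)), (177, np.int64(191)), (178, np.int64(190)), (179, np.int64(193)), (180, np.int64(128)), (181, np.int64(150)), (182, np.int64(187)), (183, np.int64(193)), (184, np.int64(192)), (185, np.int64(191)), (186, np.int64(135)), (187, np.int64(111)), (188, np.int64(111)), (189, np.int64(110)), (190, np.int64(115)), (191, np.int64(145)), (192, np.int64(149)), (193, np.int64(150)), (194, np.int64(159)), (195, np.int64(165)), (196, np.int64(169)), (197, np.int64(193)), (198, np.int64(218)), (199, np.int64(222))]
320 we
[... 2095 characters left out ...]
p.int64(92)), (296, np.int64(92)), (297, np.int64(91)), (298, np.int64(91)), (299, np.int64(91)), (300, np.int64(91)), (301, np.int64(90)), (302, np.int64(91)), (303, np.int64(90)), (304, np.int64(92)), (305, np.int64(68)), (306, np.int64(57)), (307, np.int64(57)), (308, np.int64(57)), (309, np.int64(57)), (310, np.int64(56)), (311, np.int64(56))]
well [317.3  181.95] per +1mm y -1.24 per +1mm z 0.26
shoulder18 [317.7  193.21] per +1mm y -1.38 per +1mm z 0.34
shoulder15 [317.64 192.2 ] per +1mm y -1.36 per +1mm z 0.33
cap96far [319.82 228.23] per +1mm y -1.98 per +1mm z 0.72
cap111near [320.57 309.24] per +1mm y -1.92 per +1mm z 1.26
cap111far [320.47 240.03] per +1mm y -2.16 per +1mm z 0.87
```

View pics/w15c.png

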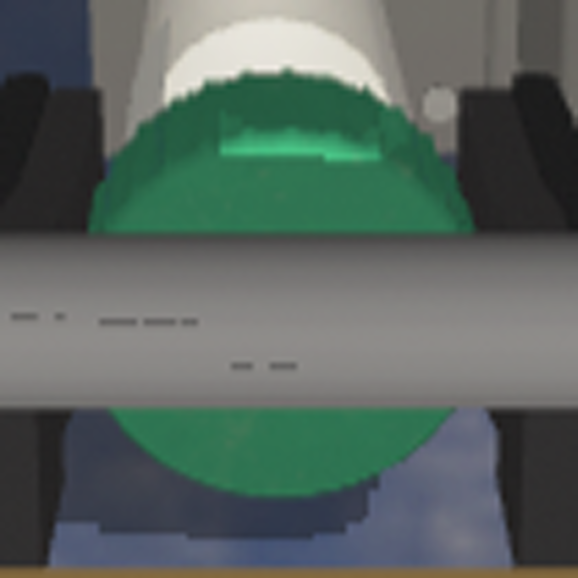

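```bash
python3 - <<'E'
from fit import *
c=dict(np.load("c15side.npz")); g=c["img"].astype(int)
for y in range(204,250,3): print(y,"R",g[y,347:358].sum(1).tolist(),"L",g[y,333:341].sum(1).tolist(), end="")or print("  B-R",(g[y,347:358,2]-g[y,347:358,0]).tolist())
for lx,ly in((0,0),(0,-.02)):
    for s in (1,-1):
        A,B=edges(c,[.4761,-.0861,lx,ly,.071],s); print(lx,ly,s,[(row,round(A[0]+(row-A[1])*(B-A)[0]/(B-A)[1],2)) for row in (207,216,225,234,240)])
E
```

```text
204 R [450, 435, 450, 470, 444, 429, 293, 232, 218, 212, 219] L [111, 99, 97, 108, 116, 103, 112, 312]  B-R [0, -4, -6, -7, -5, -9, 19, 32, 31, 22, 28]
207 R [482, 483, 470, 457, 438, 411, 298, 250, 247, 239, 225] L [90, 83, 106, 108, 121, 110, 93, 259]  B-R [-5, -8, -8, -7, -5, -7, 15, 26, 27, 30, 33]
210 R [484, 500, 532, 514, 463, 410, 252, 210, 219, 226, 221] L [436, 315, 147, 74, 85, 87, 215, 379]  B-R [2, -1, -10, -7, -8, -10, 23, 35, 37, 31, 35]
213 R [493, 432, 487, 481, 462, 383, 240, 268, 286, 265, 189] L [471, 463, 449, 356, 389, 409, 406, 421]  B-R [6, 15, 5, 1, -4, 0, 65, 96, 84, 67, 29]
216 R [512, 485, 484, 464, 437, 360, 214, 281, 253, 227, 200] L [420, 417, 433, 369, 385, 401, 412, 424]  B-R [-7, -9, -5, -7, -9, 11, 68, 108, 89, 76, 71]
219 R [483, 472, 459, 442, 426, 359, 204, 183, 166, 189, 277] L [407, 401, 402, 405, 399, 407, 421, 434]  B-R [-8, -7, -7, -9, -8, 5, 36, 45, 49, 56, 111]
222 R [420, 441, 392, 427, 399, 321, 180, 190, 315, 376, 251] L [409, 408, 394, 397, 389, 401, 429, 443]  B-R [6, -6, 7, -4, -2, 28, 65, 53, 11, -5, 8]
225 R [351, 407, 395, 435, 42
[... 1232 characters left out ...]
8, 238, 236, 236, 236, 237, 232] L [382, 390, 394, 377, 364, 286, 283, 266]  B-R [-2, -4, -3, -3, -3, -3, -1, -3, -2, -4, -2]
0 0 1 [(207, np.float64(354.17)), (216, np.float64(354.0)), (225, np.float64(353.83)), (234, np.float64(353.65)), (240, np.float64(353.54))]
0 0 -1 [(207, np.float64(336.25)), (216, np.float64(336.3)), (225, np.float64(336.35)), (234, np.float64(336.4)), (240, np.float64(336.43))]
0 -0.02 1 [(207, np.float64(354.76)), (216, np.float64(354.46)), (225, np.float64(354.15)), (234, np.float64(353.85)), (240, np.float64(353.65))]
0 -0.02 -1 [(207, np.float64(336.79)), (216, np.float64(336.72)), (225, np.float64(336.65)), (234, np.float64(336.57)), (240, np.float64(336.53))]
```

```bash
python3 - <<'E'
from fit import *
c=dict(np.load("c15top.npz"))
# block pose in top via corners: left edge etc from earlier crop; refine by matching visible corners
im0=cv2.convertScaleAbs(c["img"],alpha=1.3)
c2=dict(c); c2["img"]=im0
blk=lambda p:pose(p,np.array([[35,68,61],[35,-68,61],[-35,-68,61],[-35,68,61],[35,68,61]])/1000)
p=[.5178,-.0818,np.radians(93.3)]; 
wl=pose(p,[0,.043,.061])[0]*1000
E=[(circ(wl[0],wl[1],61,17),(0,255,0)),(blk(p),(0,255,0))]
overlay(c2,(wl[0]/1000,wl[1]/1000,.071),(0,-.02),(175,265,380,450),8,"pics/ot15.png",E)
cv2.imwrite("pics/ot15r.png",cv2.resize(im0[175:265,380:450,::-1],None,fx=8,fy=8,interpolation=cv2.INTER_CUBIC))
E
```

```text
(no output)
```

View pics/ot15.png

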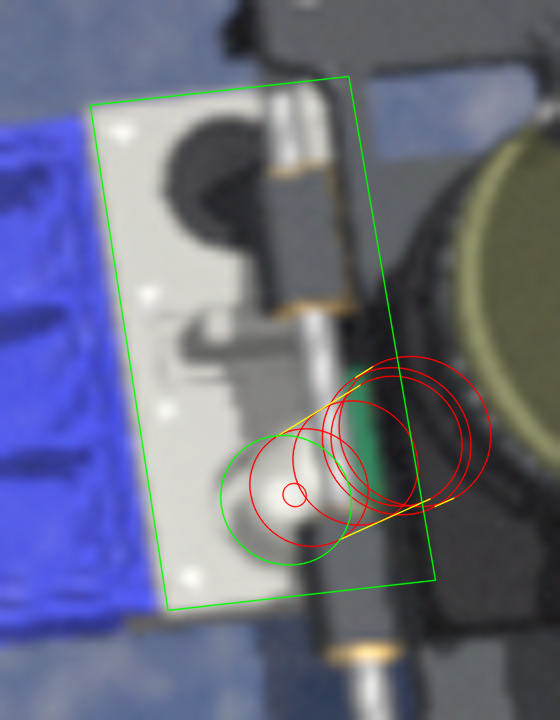

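View pics/ot15r.png

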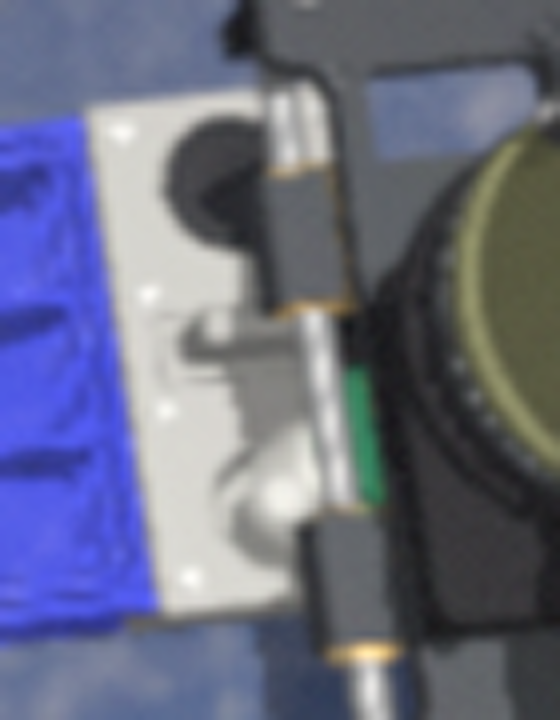

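Checking the centring:
- **Side and top views:** the tip sits about 2–3 mm too far towards +y.
- **Lean:** these views and the earlier stand measurement agree on about -0.02 rad in y.
- **Wrist edges:** they disagree on the lean, but the lower tube looks narrower there, which biases them.

Tilting by about -1.1° about x fixes both the lean and most of the offset.

```bash
python3 -m crank '[[20,-0.1,0.3,0,-0.4,0,0],[20,-0.3,0.8,0,-0.8,0,0],[20,-0.3,0.8,0,-1.1,0,0],[20,-0.3,0.8,0,-1.1,0,0],[20,-0.3,0.8,0,-1.1,0,0]]'
python3 - <<'E'
from cell import *; from fit import *
print(get_obs()["force"],get_obs()["tool_pos"],get_obs()["tool_rot"])
C={n:read_camera(n) for n in("side","top","wrist")}
for n in C: np.savez(f"c16{n}.npz",**C[n])
g=C["side"]["img"].astype(int)
for y in (207,216,222,228,234,237,240): print(y,"R",g[y,347:358].sum(1).tolist(),"L",g[y,333:341].sum(1).tolist())
cv2.imwrite("pics/s16.png",cv2.resize(cv2.convertScaleAbs(C["side"]["img"][185:270,315:370,::-1],alpha=1.2),None,fx=7,fy=7,interpolation=cv2.INTER_CUBIC))
cv2.imwrite("pics/w16.png",cv2.resize(C["wrist"]["img"][170:250,275:375,::-1],None,fx=7,fy=7,interpolation=cv2.INTER_CUBIC))
cv2.imwrite("pics/t16.png",cv2.resize(cv2.convertScaleAbs(C["top"]["img"][175:265,380:450,::-1],alpha=1.3),None,fx=8,fy=8,interpolation=cv2.INTER_CUBIC))
E
```

```text
time_s: 20.0
tool_pos: [0.4744, -0.082, 0.2266]
tool_rot: [178.9, -1.1, 3.0]
force: [-0.0, -0.9, 0.9]
grip_width: 0.0339
[-0.04740326 -0.86973298  0.92130225] [ 0.47435914 -0.08199951  0.22658808] [178.91038041  -1.07769969   2.97471614]
207 R [479, 484, 472, 456, 432, 417, 307, 248, 244, 242, 233] L [104, 107, 109, 116, 102, 122, 116, 295]
216 R [499, 486, 478, 470, 432, 368, 231, 287, 252, 227, 214] L [418, 416, 431, 367, 378, 400, 410, 419]
222 R [419, 429, 417, 399, 409, 313, 171, 185, 305, 370, 259] L [402, 405, 397, 395, 377, 403, 423, 449]
228 R [455, 452, 445, 431, 419, 331, 162, 184, 243, 236, 245] L [213, 221, 162, 232, 374, 396, 420, 451]
234 R [397, 414, 446, 434, 412, 316, 266, 247, 231, 234, 234] L [257, 279, 340, 449, 401, 402, 426, 431]
237 R [423, 358, 450, 332, 406, 405, 407, 264, 233, 235, 239] L [413, 271, 148, 263, 368, 412, 437, 442]
240 R [492, 474, 456, 439, 375, 316, 388, 386, 333, 222, 229] L [397, 353, 290, 278, 349, 377, 435, 450]
```

View pics/s16.png

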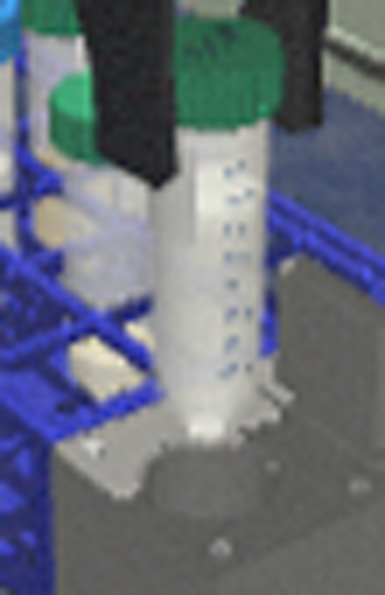

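View pics/w16.png

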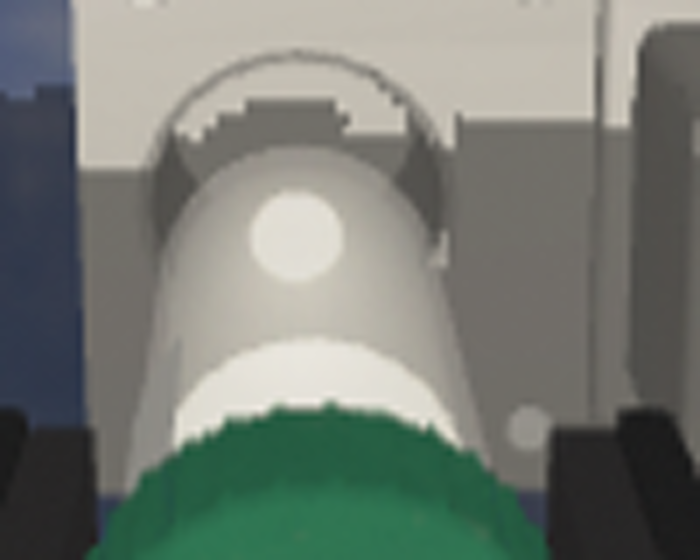

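View pics/t16.png

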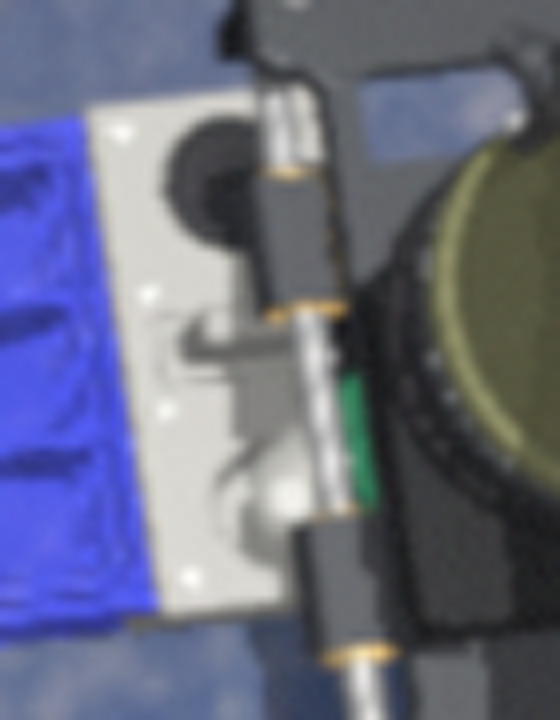

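```bash
python3 -m crank '[[20,0,0,-1,0,0,0],[20,0,0,-1,0,0,0],[20,0,0,-1,0,0,0]]' 20
python3 -m crank '[[20,0,0,0,0,0,0],[20,0,0,0,0,0,0],[20,0,0,0,0,0,0]]'
python3 - <<'E'
from cell import *; from h import *
o=get_obs(); print(o["force"],o["tool_pos"],o["tool_rot"],o["joint_velocities"].round(2),o["grip_width"])
s=read_camera("side")["img"]; t=read_camera("top")["img"]
cv2.imwrite("pics/s17.png",cv2.resize(s[120:300,225:425,::-1],None,fx=3.3,fy=3.3,interpolation=cv2.INTER_CUBIC))
t0=cv2.imread("pics/top0.png")[150:290,130:270]; t1=t[150:290,130:270,::-1]
cv2.imwrite("pics/cmp17.png",np.hstack([cv2.resize(a,None,fx=2.8,fy=2.8) for a in (t0,t1)]))
E
```

```text
time_s: 20.45
tool_pos: [0.4743, -0.0822, 0.2255]
tool_rot: [178.9, -1.1, 3.0]
force: [-0.7, 0.3, -0.3]
grip_width: 0.0336
time_s: 20.75
tool_pos: [0.4743, -0.0822, 0.2256]
tool_rot: [178.9, -1.1, 2.9]
force: [-0.4, 0.6, -1.2]
grip_width: 0.0338
[-0.38388195  0.62411566 -1.18528056] [ 0.47434261 -0.08219142  0.22556067] [178.91051206  -1.07550202   2.94913536] [-0.08  0.02 -0.08  0.18  0.1  -0.1  -0.01] 0.033764163666919644
```

View pics/s17.png

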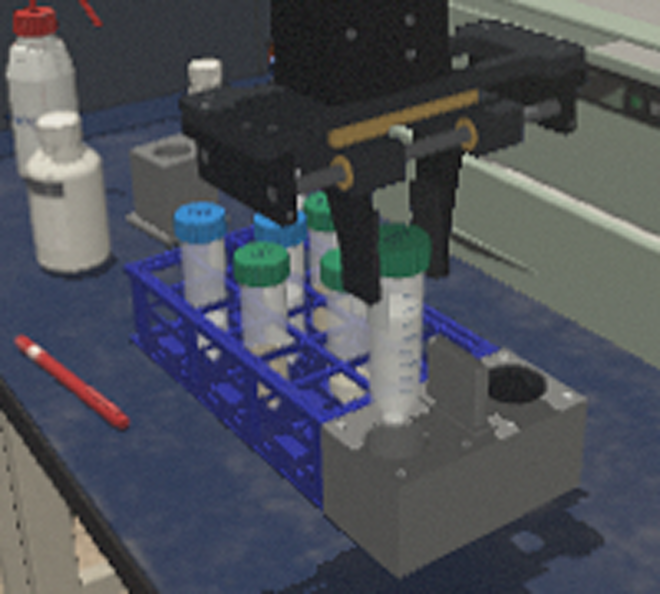

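View pics/cmp17.png

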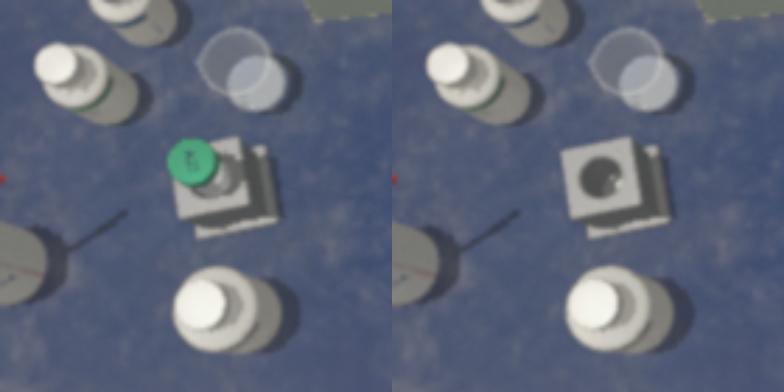

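The tube tip at s17 (400,418) hangs just above the well at (396,437). The block is flush with the rack and standing flat. The bottle and beaker look identical to the start, and the arm is still. Handing in.

```bash
python3 - <<'E'
from cell import *
print(sign_off())
E
```

```text
the job is handed in; nothing more can be done
None
```

The job is handed in at about 21 s of the 58 s allowed: the end block is closed up against the rack, and the tube is held upright over the block's open well.

- **Block:** I gripped it by the rib, turned it about 8° and slid it to the rack. It leaned slightly while pushed there, and a 1–2 mm seam showed when I let go. A second push low on its back face, up to about 17 N, closed that. The last wrist view before I took the tube showed an even seam of about 1 px. The block's ends matched the rack's long sides to about 0.3 mm, and it stood flat.
- **Tube:** I gripped it by the cap at 15 N, raised to 20 N before lifting it straight out. I carried it over the rack with its tip about 150 mm above the bench, well clear of the 117 mm tubes. It leaned about 0.02 rad in the grip, so I tilted the tool about 1.1° in two directions to correct that.
- **Last checks:** the tip is an estimated 10 mm above the mouth. The arm was still and the force reading was about 1 N, which is noise. The rinse bottle and beaker look unmoved in the before-and-after top views.
- **Where checks disagreed:**
  - **Centring:** along the rack's length the side view put the tip about 2.5 mm towards the rack, the top view put it centred, and the wrist view put it about 1 mm the other way. I left it at the middle of these.
  - **Lean:** the side view, the wrist view of the tube in its stand and the outlines of the cap and lower body gave a lean of -0.01 to -0.03 rad along the rack. The tube's edges in the wrist view gave +0.02 rad. I followed the first three, so the tube could still lean by 0.01–0.02 rad that way.

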